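Open the belt guard with the T-handle key

TASK

Take the T-handle key from its stand and use it in the recessed square lock in the belt guard's sloping front, turning the lock anticlockwise until it is fully unlocked. Then push the tip of the key through the small access hole beside it to trip the hidden catch, so that the top flap springs open. Leave the flap open and the lock unlocked, hang the key back in its stand, and do not disturb the other things on the table.

Things in the scene. Friction and masses are not known exactly. Their poses are not given: they have to be found in the camera images.
- key_handle (a point): centre of the black bar handle of the steel T-handle key, which hangs upright in its stand. Axes: z along the shank from tip to handle (up at the start), y along the bar, x across it. Bar flat sided, 18 mm thick (x), 90 long (y), 28 high (z): grasp it across x. A collar's top lies 24 mm below this point: keep fingertips above it. Key 0.2 to 0.35 kg
- key_tip (a point): rounded end of the key's shank, on its axis, 136 mm below key_handle; same axes. From the tip up: square shank 12 x 12 mm (flats along x and y) 100 mm long, round collar 40 mm across and 12 mm thick, neck 18 mm across and 10 mm high, bar handle
- stand_hole (a point): key's stand, fixed, left or right in front of the guard: steel plate 75 x 75 mm on four thin posts, top 112 mm above the table. Point: centre of its 28 x 28 mm square through-hole at the top face; z up, x and y along the hole's sides. The shank hangs through the hole, the collar rests on the plate. At the start the bar lies within 0.1 rad of the stand's y axis
- lock_hole (a point): centre of the 32 mm round hole over the lock, on the outer surface of the guard's sloping front, left of its middle. Axes: z out of the slope (35 deg from vertical, leaning back to the robot), x straight up the slope, y to the left seen from the robot. The slope is 140 mm long in x (70 mm each way from here) and 5 mm thick
- lock_socket (a point): centre of the mouth of the lock's square socket, 18 mm straight below lock_hole. Socket 14 x 14 mm inside, 16 mm deep, open towards +z. Axes turn with the lock: z out of the slope, x and y along the sides of the square
- lock (a joint): angle of the lock, rad. 0 = locked, the socket's sides along the slope's x and y; grows as it is turned anticlockwise as seen looking down into it; stop at 1.2 (fully unlocked). Starts anywhere from 0 to 0.4. Friction about 0.2 N m; stays where it is left. A square key fits in four ways, with about 0.2 rad of free play either way before it drives
- access_hole (a point): centre of the 26 mm round access hole in the slope, at its outer surface, 120 mm to the right (-y) of lock_hole; same axes. Under it, 32 mm straight in along -z, is the flat pad of a hidden spring catch; pushing it in by 8 to 10 mm (3 to 6 N; stop at about 12 mm) trips it. It springs back
- flap (a joint): angle in rad of the guard's top flap (140 x 240 mm flat plate forming the top of the housing, hinged along the far edge). 0 = shut, 0.6 = fully open, with its front edge raised about 80 mm. A spring throws it open, but only when the lock is turned past about 0.9 and the catch is tripped while so; then it stays open
- screwdriver: bystander: screwdriver lying in front of the guard, origin at its underside
- spanner: bystander: steel spanner lying on the left, origin at its underside
- spare_pulley: bystander: aluminium belt pulley 84 mm across, 34 mm high, origin at the centre of its underside
- bearing_ring: bystander: steel bearing ring 62 mm across, 16 mm high, origin at the centre of its underside
- grease_jar: bystander: white jar 60 mm across, 70 mm high, origin at the centre of its underside
- shaft_stub: bystander: steel shaft piece 25 mm across, 100 mm long, lying down, origin at its underside
- guard: the belt guard: fixed grey sheet-metal housing 250 x 240 x 130 mm (deep, wide, high) whose front (towards the robot) rises 50 mm and then slopes up at 35 deg from level; flat top behind it; origin at the underside, 110 mm behind the front edge, x pointing away from the robot side
- key: the whole T-handle key; its origin is the tip of the shank (the same point as key_tip)
Not all that is in view belongs to the job. Leave any blue or purple look-alike of the key alone.

How it is judged:
By the outcome, as a careful person would: the job done as asked, in the order asked, and still so for the second after the job is handed in, with the robot touching nothing.
It also fails if it takes over 54 s, if anything falls off the work surface, if the arm or the gripper's body presses on something with over 40 N, if the wrist force passes 120 N, or if a joint passes its speed limit or range.

ROBOT

A 6-joint arm with a two-finger parallel gripper is mounted at the origin on the work surface. World frame = base frame: x ahead of the robot, y to its left, z up, the work surface at z = 0. Lengths are in m, angles in degrees, forces in N, time in s.
With the tool pointing down it reaches from about 0.4 to 0.825 m from the base axis. Payload 7 kg.
Tool frame: the origin (TCP) lies midway between the tips of the shut fingers; the grasp point (between the pads) lies 19 mm behind it (r.hold_point_z is the distance from the TCP to the grasp point, in m); x points along the fingers, y is the direction in which the jaws open and shut, and the axes are right-handed (so a half turn about x gives the same grasp; the last joint's range is limited). The gripper opens to 88 mm and grips with 3 to 60 N. Pads are 19 mm wide; open, the fingers measure 130 mm over their backs; the gripper's body (78 mm by 193 mm) begins 47 mm behind the grasp point.
Start: joints at [-48.466, 20.546, 0.682, 0, -70.136, -16.507], TCP at [0.286, -0.612, 0.227] pointing down, gripper open.
Joint ranges: [-176.03, 176.03], [-82.01, 121.73], [-58.28, 71.71], [-173.87, 95.51], [-174.79, -0.11], [-173.66, 173.66]. Speed limits (degrees/s): [136.94, 136.94, 172.46, 180, 180, 180].

INTERFACE

Orientations are given as [roll, pitch, yaw] about the fixed x, y, z axes, in that order (R = Rz(yaw) Ry(pitch) Rx(roll)).
In Python, from plant import r, viewer, order gives the robot as it stands. The module is installed in compiled form; this text tells all that it offers.
- The arm moves only by the shell command python3 -m creep 'ROWS' [FORCE]. ROWS is JSON, a list of rows, each an object of numbers: "ax", "ay", "az": the turn, a rotation vector about the tool's x, y, z in degrees; "tx", "ty", "tz": the shift along the tool's x, y, z in m; "fingers": the finger opening in m, from 0 to 0.0876. A call has 1 to 5 rows; each row is the pose to reach, as a shift and turn from the pose commanded when the call began, along the tool's axes at that moment; what a row does not reach only later rows make up. A row lasts 1/10 s, in which the tool goes at most 50 mm and 8.59 degrees, less where a joint would pass 70% of its speed; a pose out of reach is approached as far as the arm can. A call with a gripper value outside its range is refused whole. The fingers move at their own pace and stop on an object; FORCE is the grip in N (left out, the last holds). Time passes only in rows, so rows that repeat a pose let the fingers close. It gives the time, the measured TCP pose, the force and the opening at its end, in the units of the state.
- r.get_state(): the state, without advancing time (a new reading comes with each control period).
- viewer.capture(name): name is "side" or "top"; returns a dict with "pixels" (384x512x3 uint8, blue, green, red), "depth" (384x512 float32, m along the optical axis (not along the pixel's ray), 0 where there is no reading), "fx", "fy", "cx", "cy" (pixels), "rvec" (rotation vector, rad) and "tvec" (3), from world to camera coordinates, as OpenCV has them. Camera axes: x right, y down, z forward; pixel columns grow to the right and rows downward; lengths in m; the calibration is good to about 2 mm. A picture is of the moment at which its call begins.
- order.close_job(): hands the job in, once; it reports no verdict.
The state is a dict: "time_s": time; "joints": joint angles; "qd": joint speeds; "joint_torque": joint torques, N m; "tcp_pos": TCP position; "eef_rot": TCP orientation; "contact_force": force on the tool from outside, world axes, zero at the start; "moment": the same for the moment, N m; "gripper_width": finger opening in m.
Only numpy, scipy, OpenCV 4.12 (cv2) and the standard library are available. Lean on these libraries where they do the work, as an engineer would, in place of code of your own. Each camera call takes 0.05 s, during which the arm holds its last target.

## Working session

There is one attempt and no reset: what is moved stays moved. The work goes in short steps, Python scripts to look and compute and a shell command to move; the robot and the scene stay as the last step left them, time stands still between calls to the robot, and variables do not carry over. Pictures are saved under pics/ and viewed, and the job is handed in when it is done.

```bash
mkdir -p pics; ls
cat > h.py <<'E'
import numpy as np, cv2
from plant import r, viewer, order
from scipy.spatial.transform import Rotation as Ro
def cap(n):
    c=viewer.capture(n); c['R']=cv2.Rodrigues(np.array(c['rvec'],float))[0]; c['t']=np.array(c['tvec'],float).ravel(); return c
def ray(c,u,v):
    d=np.array([(u-c['cx'])/c['fx'],(v-c['cy'])/c['fy'],1.]); return -c['R'].T@c['t'], c['R'].T@d
def onz(c,u,v,z):
    o,d=ray(c,u,v); return o+d*(z-o[2])/d[2]
def dep(c,u,v):
    o,d=ray(c,u,v); return o+d*c['depth'][int(round(v)),int(round(u))]
def proj(c,p):
    q=c['R']@np.array(p)+c['t']; return q[0]/q[2]*c['fx']+c['cx'], q[1]/q[2]*c['fy']+c['cy']
def cloud(c):
    v,u=np.mgrid[0:384,0:512]; d=c['depth']; P=np.stack([(u-c['cx'])/c['fx']*d,(v-c['cy'])/c['fy']*d,d],-1)
    return (P-c['t'])@c['R']
E
python3 - <<'E'
from h import *
import pickle
print(r.get_state(), r.hold_point_z)
for n in ('side','top'):
    c=cap(n); cv2.imwrite(f'pics/{n}0.png',c['pixels']); pickle.dump(c,open(n+'0.pkl','wb'))
    print(n,c['fx'],c['fy'],c['cx'],c['cy'],-c['R'].T@c['t'],c['R'][2])
E
```

```text
pics
{'time_s': 0.0, 'joints': array([-4.84670963e+01,  2.05917191e+01,  6.33674454e-01, -2.04717916e-02,
       -7.01369769e+01, -1.65057165e+01]), 'qd': array([-0.04063978,  0.07875682,  0.06941453, -0.01082313,  0.05750513,
       -0.03217048]), 'joint_torque': array([ 1.76365966e-04, -5.82722747e+01,  2.93052703e+01,  6.99711934e+00,
        6.84271901e-03, -1.30273766e-04]), 'tcp_pos': array([ 0.28530869, -0.61118753,  0.22561764]), 'eef_rot': array([ 95.05799731,  89.9030485 , 120.07821284]), 'contact_force': array([-0.68542018, -0.1969429 , -1.12553159]), 'moment': array([ 0.02660546, -0.05238889,  0.02625396]), 'gripper_width': 0.08744844813904346} 0.0188
side 424.73464136980556 424.73464136980556 254.65584397360337 193.3830807695589 [-0.10506681  0.72917781  1.00626069] [ 0.49542498 -0.55508237 -0.6681599 ]
top 424.2104903231837 424.2104903231837 256.86921765228743 190.9760516626881 [0.23566547 0.02219722 1.59367347] [ 2.18145951e-01 -1.39204946e-04 -9.75916146e-01]
```

View pics/side0.png

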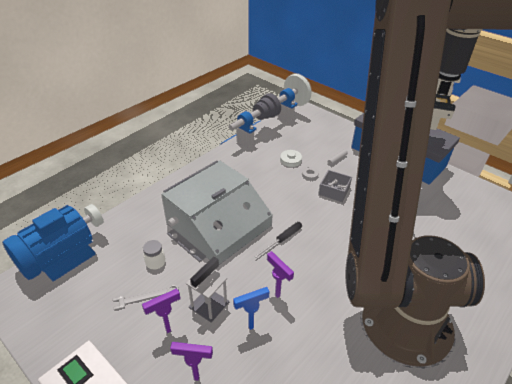

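View pics/top0.png

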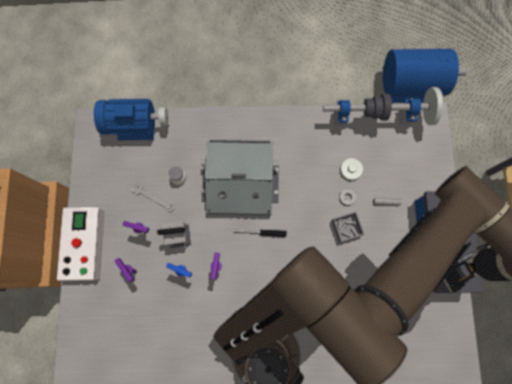

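Both views show the guard. The lock and access holes are at about (217,225) and (250,206) in side, and (223,195) and (253,195) in top. The black key in its stand is at (205,272) in side and (172,231) in top, with purple and blue look-alikes around it. I'll zoom in on these.

Run:
```python
import pickle,cv2
from h import *
a=pickle.load(open('side0.pkl','rb'));b=pickle.load(open('top0.pkl','rb'))
cv2.imwrite('pics/sidez.png',cv2.resize(a['pixels'][150:350,110:310],None,fx=3,fy=3,interpolation=cv2.INTER_CUBIC))
cv2.imwrite('pics/topz.png',cv2.resize(b['pixels'][130:290,110:290],None,fx=3.7,fy=3.7,interpolation=cv2.INTER_CUBIC))
for n,c,box in(('s',a,(150,350,110,310)),('t',b,(130,290,110,290))):
    P=cloud(c); 
    print(n,P[box[0]:box[1]:20,box[2]:box[3]:20].round(3)[...,2])
```

```text
s [[-0.76  -0.75  -0.742 -0.755 -0.75  -0.749  0.    -0.001  0.004  0.02 ]
 [-0.743 -0.764 -0.756 -0.745 -0.003  0.131  0.135 -0.003 -0.004  0.002]
 [-0.753 -0.758 -0.003  0.131  0.136  0.133  0.136  0.111  0.001 -0.   ]
 [-0.003  0.001  0.     0.088  0.136  0.121  0.098  0.079  0.005  0.002]
 [-0.    -0.    -0.001 -0.002  0.069  0.087  0.071  0.052 -0.003  0.025]
 [ 0.003  0.     0.07  -0.     0.009  0.055  0.025  0.     0.002  0.002]
 [-0.002  0.003  0.001 -0.001 -0.002  0.151 -0.002 -0.001  0.001  0.149]
 [-0.002 -0.    -0.004  0.007  0.083  0.111 -0.001  0.    -0.    -0.   ]
 [-0.     0.     0.133  0.105 -0.001  0.049 -0.002  0.11  -0.003  0.002]
 [-0.001  0.001 -0.003  0.011  0.001 -0.002  0.001 -0.002 -0.003 -0.001]]
t [[ 0.097  0.086  0.085 -0.008  0.004  0.003 -0.004  0.003 -0.006]
 [-0.007  0.002 -0.004 -0.002  0.004  0.133  0.133  0.132  0.132]
 [-0.     0.    -0.004  0.07  -0.005  0.133  0.133  0.134  0.132]
 [-0.003 -0.     0.001  0.006  0.     0.096  0.103  0.097  0.098]
 [-0.001  0.005 -0.002  0.01  -0.004  0.055  0.054  0.058  0.055]
 [-0.002  0.002  0.003  0.158  0.001 -0.002 -0.001  0.003  0.027]
 [-0.003 -0.001 -0.005 -0.     0.001  0.001 -0.001  0.001 -0.001]
 [-0.002  0.111 -0.005  0.     0.002  0.005 -0.006 -0.001  0.001]]
```

View pics/sidez.png

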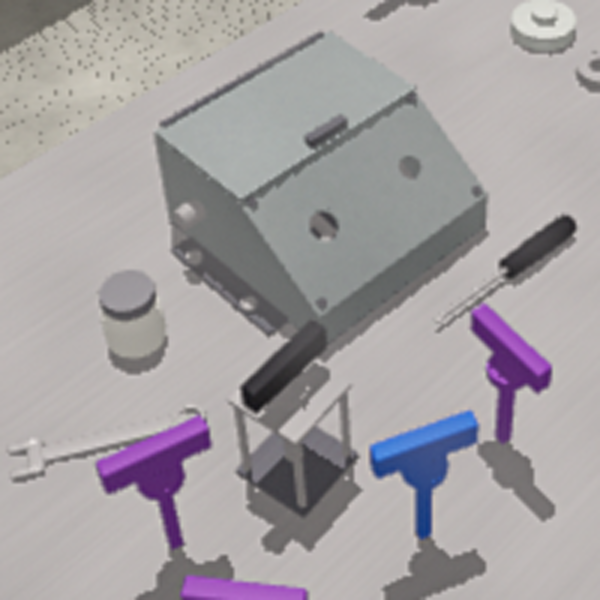

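View pics/topz.png

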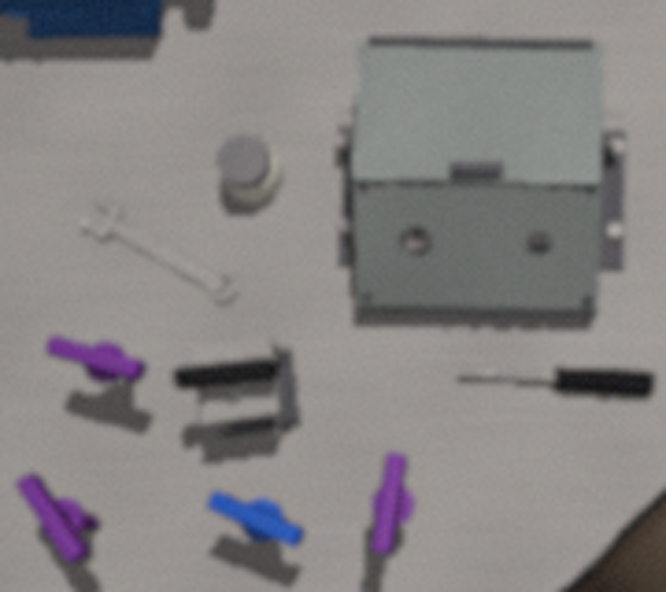

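The crops show the black bar at about side (205,272) and top (172,231), sitting on a light plate. The lock hole is the bright rimmed one on the left; the access hole is on the right. Next I'll measure.

```bash
cat > m.py <<'E'
from h import *
import pickle,sys
tag=sys.argv[1] if len(sys.argv)>1 else '0'
a=pickle.load(open(f'side{tag}.pkl','rb'));b=pickle.load(open(f'top{tag}.pkl','rb'))
def tri(ua,ub):
    o1,d1=ray(a,*ua);o2,d2=ray(b,*ub);d1/=np.linalg.norm(d1);d2/=np.linalg.norm(d2)
    s=np.linalg.lstsq(np.c_[d1,-d2],o2-o1,rcond=None)[0];p=o1+d1*s[0];q=o2+d2*s[1];return (p+q)/2,np.linalg.norm(p-q)
def blob(c,box,thr=60,minz=None):
    im=c['pixels'].max(-1); m=np.zeros_like(im); v0,v1,u0,u1=box
    m[v0:v1,u0:u1]=(im[v0:v1,u0:u1]<thr)
    if minz is not None: m&=(cloud(c)[...,2]>minz).astype(np.uint8)
    n,l,s,ce=cv2.connectedComponentsWithStats(m,connectivity=8); k=1+np.argmax(s[1:,4]); return l==k,ce[k],s[k]
E
cat > m1.py <<'E'
from m import *
ca=blob(a,(250,300,180,230),70,.1);cb=blob(b,(215,250,150,195),70,.1)
for n,c,m in(('side',a,ca),('top',b,cb)):
    print(n,m[1],m[2]); P=cloud(c)[m[0]]; print(' z pct',np.percentile(P[:,2],[10,50,90,97]),'med',np.median(P,0))
    T=P[(P[:,2]>.150)]; print(len(T))
    rr=cv2.minAreaRect(np.argwhere(m[0])[:,::-1].astype(np.float32)); print(rr)
print('tri',tri(ca[1],cb[1]))
# long axis of bar via top view rect edges cast to z
for n,c,m in(('side',a,ca),('top',b,cb)):
    uv=np.argwhere(m[0])[:,::-1].astype(float); w=np.array([onz(c,u,v,.155)[:2] for u,v in uv]); mu=w.mean(0); l,e=np.linalg.eigh(np.cov((w-mu).T)); print(n,mu,np.degrees(np.arctan2(e[1,1],e[0,1])),np.sqrt(12*l))
# guard
for n,c in(('side',a),('top',b)):
    P=cloud(c).reshape(-1,3); g=P[(P[:,2]>.06)&(P[:,2]<.12)&(P[:,0]>.4)&(P[:,0]<.75)&(abs(P[:,1]-.1)<.13)]
    print(n,len(g),g.min(0),g.max(0)); 
    for _ in range(6):
        A=np.c_[g[:,:2],np.ones(len(g))]; k=np.linalg.lstsq(A,g[:,2],rcond=None)[0]; e=abs(A@k-g[:,2]); g=g[e<max(.006,2*np.median(e))]
    nn=np.array([-k[0],-k[1],1]);nn/=np.linalg.norm(nn); print('plane',k,len(g),'tilt',np.degrees(np.arccos(nn[2])),'yaw',np.degrees(np.arctan2(nn[1],nn[0])))
E
python3 m1.py
```

```text
side [201.36666667 275.60952381] [191 265  27  22 210]
 z pct [0.1417684  0.15533791 0.16175478 0.16293369] med [0.4171901  0.33920192 0.15533791]
139
((203.14903259277344, 273.0716552734375), (9.398715019226074, 31.329050064086914), 47.48955154418945)
top [171.04827586 231.15172414] [158 228  26   8 145]
 z pct [0.12016033 0.16020706 0.16561341 0.16675261] med [0.4214339  0.31687361 0.16020706]
108
((170.59896850585938, 231.34129333496094), (5.9589033126831055, 25.412967681884766), 83.2901611328125)
tri (array([0.42775696, 0.32331047, 0.13211218]), np.float64(0.007324268408053833))
side [0.41713222 0.33537856] 91.25998031742502 [0.02558042 0.07349427]
top [0.4218055  0.31636188] 93.60493354091679 [0.0195957  0.08550116]
side 2865 [ 0.5023025  -0.02994765  0.06000995] [0.74993903 0.2286411  0.11999403]
plane [ 0.63870326 -0.03937303 -0.26426512] 1668 tilt 32.61581613062311 yaw 176.4724509198908
top 1742 [ 0.50350208 -0.02925135  0.06000886] [0.7034433  0.22953095 0.11998111]
plane [ 0.64452561 -0.02709428 -0.26812123] 1372 tilt 32.825853670284445 yaw 177.59284304773334
```

Run:
```python
import pickle
from h import *
a=pickle.load(open('side0.pkl','rb'));b=pickle.load(open('top0.pkl','rb'))
ims=[]
for c,(v0,v1,u0,u1),n in((a,(190,240,195,275),'hs'),(b,(180,212,205,275),'ht')):
    cv2.imwrite(f'pics/{n}.png',cv2.resize(c['pixels'][v0:v1,u0:u1],None,fx=10,fy=10,interpolation=cv2.INTER_NEAREST))
```

```text
(no output)
```

View pics/hs.png

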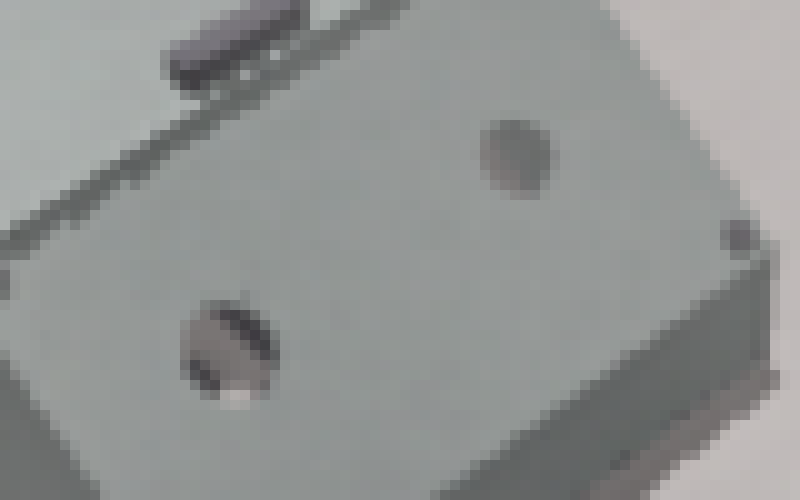

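View pics/ht.png

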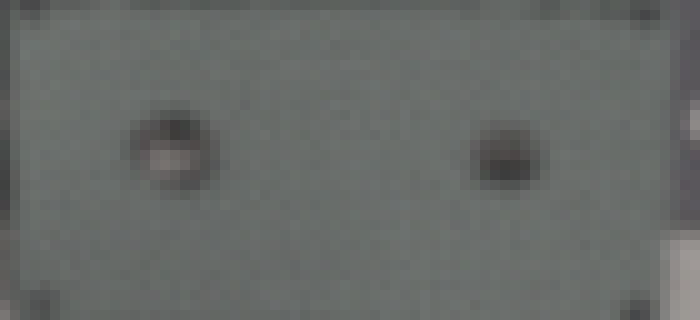

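```bash
cat > m2.py <<'E'
from m import *
def plane(P,it=8):
    k=None
    g=P
    for _ in range(it):
        A=np.c_[g[:,:2],np.ones(len(g))]; k=np.linalg.lstsq(A,g[:,2],rcond=None)[0]; e=abs(A@k-g[:,2]); g=g[e<max(.005,2.5*np.median(e))]
    n=np.array([-k[0],-k[1],1]);n/=np.linalg.norm(n);return k,n,len(g)
G=[]
for n,c in(('side',a),('top',b)):
    P=cloud(c).reshape(-1,3); g=P[(P[:,2]>.062)&(P[:,2]<.122)&(P[:,0]>.5)&(P[:,0]<.63)&(P[:,1]>-.02)&(P[:,1]<.20)]
    k,nn,m=plane(g); G.append(g)
    print(n,'plane',k,m,'tilt',np.degrees(np.arccos(nn[2])),'yaw',np.degrees(np.arctan2(nn[1],nn[0])))
k,nn,m=plane(np.vstack(G)); print('both',k,'tilt',np.degrees(np.arccos(nn[2])),'yaw',np.degrees(np.arctan2(nn[1],nn[0])))
def hole(c,box):
    v0,v1,u0,u1=box; im=cv2.resize(c['pixels'][v0:v1,u0:u1],None,fx=8,fy=8,interpolation=cv2.INTER_CUBIC).astype(float)
    bg=np.median(im.reshape(-1,3),0); d=np.abs(im-bg).sum(-1); m=(d>45).astype(np.uint8)
    cs,_=cv2.findContours(m,cv2.RETR_EXTERNAL,cv2.CHAIN_APPROX_NONE); h=cv2.convexHull(max(cs,key=cv2.contourArea)); e=cv2.fitEllipse(h)
    return ((e[0][0]+.5)/8-.5+u0,(e[0][1]+.5)/8-.5+v0),np.array(e[1])/8,e[2]
H={}
for nm,ba,bb in(('lock',(214,236,206,230),(186,204,213,231)),('acc',(195,216,236,258),(187,203,247,264))):
    ea=hole(a,ba);eb=hole(b,bb); print(nm,ea,eb)
    def onp(c,uv):
        o,d=ray(c,*uv); t=(k[2]+k[0]*o[0]+k[1]*o[1]-o[2])/(d[2]-k[0]*d[0]-k[1]*d[1]); return o+t*d
    print('  tri',tri(ea[0],eb[0]),'plane',onp(a,ea[0]),onp(b,eb[0]))
for n,c,box in(('side',a,(245,305,180,235)),('top',b,(220,245,150,195))):
    v0,v1,u0,u1=box;P=cloud(c)[v0:v1,u0:u1]; im=c['pixels'][v0:v1,u0:u1].max(-1); m=(im<75)&(P[...,2]>.145)
    T=P[m]; top=T[T[:,2]>.153]
    x=top[:,:2];mu=x.mean(0); l,e=np.linalg.eigh(np.cov((x-mu).T)); q=(x-mu)@e
    print(n,len(T),len(top),'zpct',np.percentile(T[:,2],[10,25,50,75,90]),'mu',mu,'ang',np.degrees(np.arctan2(e[1,1],e[0,1])),'ext',np.percentile(q,[1,50,99],axis=0))
    m=(im>110)&(P[...,2]>.09)&(P[...,2]<.125); T=P[m]; print('plate',len(T),np.percentile(T,[2,50,98],axis=0));
E
python3 m2.py
```

```text
side plane [ 0.67700347 -0.02673331 -0.28618982] 1890 tilt 34.11886058159241 yaw 177.73869637244528
top plane [ 0.66764876 -0.02370868 -0.28105251] 1247 tilt 33.74567997109941 yaw 177.9662410484792
both [ 0.67431046 -0.02591292 -0.28469259] tilt 34.01179893476687 yaw 177.7992765042471
lock ((217.5737190246582, 224.82322311401367), array([ 9.97976875, 11.12755775]), 145.5447540283203) ((221.95773029327393, 194.68500423431396), array([7.99118614, 8.90563107]), 118.80376434326172)
  tri (array([0.55932397, 0.14837806, 0.09165821]), np.float64(0.000865167154086635)) plane [0.5605072  0.14679732 0.08945933] [0.5602167  0.14883624 0.08921061]
acc ((246.27388095855713, 205.18460083007812), array([7.2038784 , 8.25196838]), 148.37249755859375) ((255.24482440948486, 195.50189018249512), array([6.23829842, 7.04684639]), 75.94328308105469)
  tri (array([0.55473713, 0.02815059, 0.0918127 ]), np.float64(0.00011297105371736229)) plane [0.55629199 0.0265787  0.08973219] [0.55528356 0.02813094 0.08901197]
side 217 152 zpct [0.1479959  0.15183427 0.15881244 0.16097099 0.16222493] mu [0.41665714 0.33589763] ang 138.36703374532303 ext [[-0.02493679 -0.04018775]
 [-0.00289102 -0.00224845]
 [ 0.04004485  0.02113122]]
plate 469 [[0.38508665 0.27822733 0.09500641]
 [0.40624192 0.32256914 0.11142261]
 [0.45243456 0.3561157  0.12408159]]
top 117 106 zpct [0.15380928 0.15857666 0.16093634 0.16401592 0.16571916] mu [0.42343657 0.31845761] ang 95.44586091193801 ext [[-6.74308634e-03 -4.13626944e-02]
 [ 5.13447811e-05  8.30395383e-05]
 [ 5.95362713e-03  4.08150039e-02]]
plate 233 [[0.38638174 0.28062046 0.10468198]
 [0.40954174 0.31779417 0.11200693]
 [0.46308071 0.35566354 0.11975197]]
```

Run:
```python
import pickle
from h import *
a=pickle.load(open('side0.pkl','rb'));b=pickle.load(open('top0.pkl','rb'))
for c,(v0,v1,u0,u1),n in((a,(250,325,180,240),'ks'),(b,(215,260,150,200),'kt')):
    cv2.imwrite(f'pics/{n}.png',cv2.resize(c['pixels'][v0:v1,u0:u1],None,fx=8 if n=='ks' else 12,fy=8 if n=='ks' else 12,interpolation=cv2.INTER_NEAREST))
```

```text
(no output)
```

View pics/ks.png

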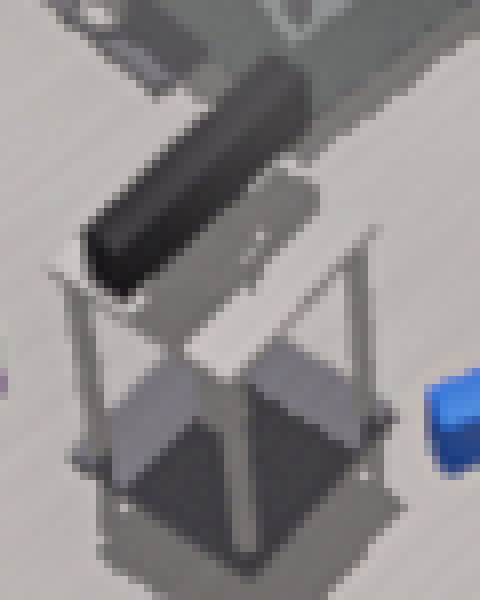

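View pics/kt.png

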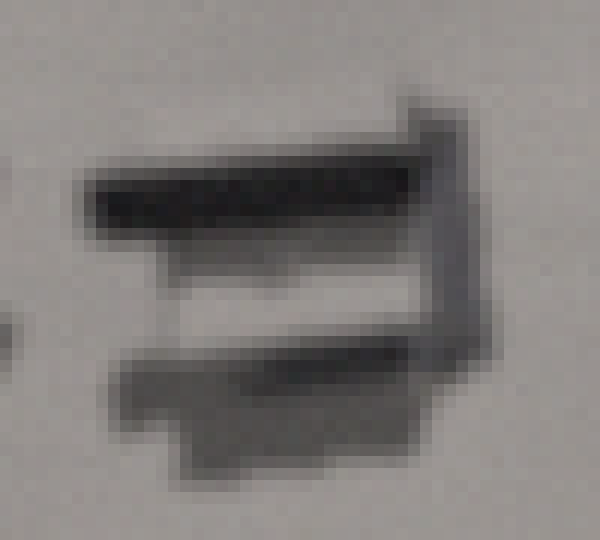

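```bash
cat > m3.py <<'E'
from m import *
res={}
for n,c,box in(('side',a,(250,300,180,235)),('top',b,(222,240,152,186))):
    v0,v1,u0,u1=box; im=cv2.resize(c['pixels'][v0:v1,u0:u1],None,fx=8,fy=8,interpolation=cv2.INTER_CUBIC).max(-1)
    for th in (70,80,90):
        m=(im<th).astype(np.uint8); cs,_=cv2.findContours(m,cv2.RETR_EXTERNAL,cv2.CHAIN_APPROX_NONE); k=max(cs,key=cv2.contourArea)
        rr=cv2.minAreaRect(k); ce=((rr[0][0]+.5)/8-.5+u0,(rr[0][1]+.5)/8-.5+v0); print(n,th,ce,np.array(rr[1])/8,rr[2]); res[n,th]=ce
for th in(70,80,90): print(tri(res['side',th],res['top',th]))
for c,n in((a,'side'),(b,'top')): print(n,onz(c,*res[n,80],.148))
E
python3 m3.py
cat > go.py <<'E'
# usage: python3 go.py x y z tx.. : prints shift and rotvec in tool axes from measured pose. args: x y z  roll? via tool axes: approach tilt(deg) yaw(deg)
from h import *
import sys
def Rt(tilt,yaw,spin):
    # tool x = approach: down, tilted by tilt toward +x (then yawed); tool y (jaw) = along slope "up" direction, spun anticlockwise (seen from above) by spin
    base=np.c_[[0,0,-1],[1,0,0],[0,-1,0]].astype(float)
    return Ro.from_euler('z',yaw,degrees=True)*Ro.from_euler('y',-tilt,degrees=True)*Ro.from_euler('z',spin,degrees=True)*Ro.from_matrix(base)
def cur():
    s=r.get_state(); return s,np.array(s['tcp_pos']),Ro.from_euler('xyz',s['eef_rot'],degrees=True)
def show(p,R,tag=''):
    s,q,Q=cur(); d=Q.inv().apply(np.array(p)-q); w=np.degrees((Q.inv()*R).as_rotvec())
    print(tag,'t',d.round(4),'a',w.round(2))
if __name__=='__main__':
    A=list(map(float,sys.argv[1:])); s,q,Q=cur(); print('J',np.round(s['joints'],1),'tcp',q.round(4),'F',np.round(s['contact_force'],1)); print(Q.as_matrix().round(3))
    if len(A)>=6: show(A[:3],Rt(*A[3:6]))
E
python3 go.py .5 -.3 .3 0 0 0;python3 go.py .42 .32 .3 0 0 180
```

```text
side 70 (203.1956615447998, 273.00965881347656) [ 9.76566601 32.62795639] 46.444122314453125
side 80 (204.32128524780273, 271.93720054626465) [10.11553001 35.91846085] 46.42026138305664
side 90 (204.48901748657227, 271.81085777282715) [10.4678669  36.67274857] 46.09748458862305
top 70 (171.60685920715332, 231.22448921203613) [ 6.52415037 28.72099113] 82.6656265258789
top 80 (171.7026710510254, 231.8755283355713) [ 8.8314209 29.0569458] 81.5934829711914
top 90 (171.75231552124023, 232.17809772491455) [10.1998024  29.36225891] 80.63349151611328
(array([0.42573837, 0.31912884, 0.14081433]), np.float64(0.005818169029615447))
(array([0.42275528, 0.31758888, 0.14635839]), np.float64(0.005758110517552759))
(array([0.42183474, 0.31737328, 0.14736731]), np.float64(0.006370123665436331))
side [0.42440896 0.31971585 0.148     ]
top [0.42018474 0.31548761 0.148     ]
J [-48.5  20.6   0.6  -0.  -70.1 -16.5] tcp [ 0.2853 -0.6112  0.2257] F [-0.6 -0.  -0.4]
[[-0.001 -0.423  0.906]
 [ 0.001  0.906  0.423]
 [-1.     0.001 -0.   ]]
 t [-0.074   0.1914  0.3261] a [ 1.1502e+02 -9.0000e-02 -5.0000e-02]
J [-48.5  20.6   0.6  -0.  -70.1 -16.5] tcp [ 0.2853 -0.6112  0.2257] F [-0.6 -0.  -0.4]
[[-0.001 -0.423  0.906]
 [ 0.001  0.906  0.423]
 [-1.     0.001 -0.   ]]
 t [-0.0732  0.787   0.5159] a [-6.498e+01  4.000e-02 -8.000e-02]
```

```bash
python3 -m creep '[{"tx":-0.074,"ty":0.19,"tz":0.326,"ax":-35},{"tx":-0.074,"ty":0.19,"tz":0.326,"ax":-35},{"tx":-0.074,"ty":0.19,"tz":0.326,"ax":-35},{"tx":-0.074,"ty":0.19,"tz":0.326,"ax":-35},{"tx":-0.074,"ty":0.19,"tz":0.326,"ax":-35}]'; python3 go.py .5 .0 .3 0 0 170
```

```text
J [-48.5  20.6   0.6  -0.  -70.1 -16.5] tcp [ 0.2853 -0.6112  0.2257] F [-0.6 -0.  -0.4]
[[-0.001 -0.423  0.906]
 [ 0.001  0.906  0.423]
 [-1.     0.001 -0.   ]]
 t [-0.0737  0.4632  0.453 ] a [-5.498e+01  3.000e-02 -8.000e-02]invalid input
```

```bash
python3 -m creep '[{"ax":-35,"ay":0,"az":0,"tx":-0.074,"ty":0.19,"tz":0.326,"fingers":0.0875}]'; python3 -m creep '[{"ax":-8,"tx":-0.02,"ty":0.02,"tz":0.03}]'; python3 go.py
```

```text
time_s: 0.2
tcp_pos: [0.3109, -0.5728, 0.2333]
eef_rot: [106.1, 89.7, 139.5]
contact_force: [0.6, 0.6, -0.3]
gripper_width: 0.0877
J [-44.4  18.3  -1.7   0.  -70.2 -12.2] tcp [ 0.3109 -0.5728  0.2333] F [ 0.6  0.6 -0.3]
[[-0.004 -0.55   0.835]
 [ 0.003  0.835  0.55 ]
 [-1.     0.004 -0.001]]invalid input
```

```bash
python3 go.py .50 -.3 .3 0 0 150; python3 -m creep '[{"ax":-27,"ay":0,"az":0,"tx":-0.067,"ty":0.125,"tz":0.31,"fingers":0.0875},{"ax":-27,"ay":0,"az":0,"tx":-0.067,"ty":0.125,"tz":0.31,"fingers":0.0875},{"ax":-27,"ay":0,"az":0,"tx":-0.067,"ty":0.125,"tz":0.31,"fingers":0.0875},{"ax":-27,"ay":0,"az":0,"tx":-0.067,"ty":0.125,"tz":0.31,"fingers":0.0875},{"ax":-27,"ay":0,"az":0,"tx":-0.067,"ty":0.125,"tz":0.31,"fingers":0.0875}]'; python3 go.py .52 -.04 .3 0 0 170
```

```text
J [-44.4  18.3  -1.7   0.  -70.2 -12.2] tcp [ 0.3109 -0.5728  0.2333] F [ 0.6  0.6 -0.3]
[[-0.004 -0.55   0.835]
 [ 0.003  0.835  0.55 ]
 [-1.     0.004 -0.001]]
 t [-0.0666  0.1239  0.308 ] a [-2.66e+01 -1.00e-02 -2.70e-01]
time_s: 0.7
tcp_pos: [0.4526, -0.3672, 0.2855]
eef_rot: [73.2, 90.0, 133.9]
contact_force: [0.7, -0.3, 0.6]
gripper_width: 0.0877
J [-19.8  10.   -5.9  -0.  -74.   -9.5] tcp [ 0.4526 -0.3672  0.2855] F [ 0.7 -0.3  0.6]
[[-0.    -0.872  0.49 ]
 [ 0.     0.49   0.872]
 [-1.     0.     0.   ]]
 t [-0.0144  0.1015  0.3182] a [-1.933e+01  1.000e-02 -2.000e-02]
```

```bash
python3 -m creep '[{"ax":-19,"ay":0,"az":0,"tx":-0.015,"ty":0.1,"tz":0.318,"fingers":0.0875},{"ax":-19,"ay":0,"az":0,"tx":-0.015,"ty":0.1,"tz":0.318,"fingers":0.0875},{"ax":-19,"ay":0,"az":0,"tx":-0.015,"ty":0.1,"tz":0.318,"fingers":0.0875},{"ax":-19,"ay":0,"az":0,"tx":-0.015,"ty":0.1,"tz":0.318,"fingers":0.0875},{"ax":-19,"ay":0,"az":0,"tx":-0.015,"ty":0.1,"tz":0.318,"fingers":0.0875}]'; python3 go.py .425 .318 .28 0 0 184
```

```text
time_s: 1.2
tcp_pos: [0.5034, -0.1227, 0.2966]
eef_rot: [50.0, 90.0, 129.6]
contact_force: [1.8, -0.1, 0.8]
gripper_width: 0.087
J [  8.    3.3 -12.3  -0.  -74.4 -18.4] tcp [ 0.5034 -0.1227  0.2966] F [ 1.8 -0.1  0.8]
[[-0.    -0.984  0.18 ]
 [ 0.     0.18   0.984]
 [-1.     0.     0.   ]]
 t [0.0166 0.1565 0.4194] a [-14.38   0.    -0.  ]
```

```bash
python3 -m creep '[{"ax":-14.4,"ay":0,"az":0,"tx":0.017,"ty":0.157,"tz":0.42,"fingers":0.0875},{"ax":-14.4,"ay":0,"az":0,"tx":0.017,"ty":0.157,"tz":0.42,"fingers":0.0875},{"ax":-14.4,"ay":0,"az":0,"tx":0.017,"ty":0.157,"tz":0.42,"fingers":0.0875},{"ax":-14.4,"ay":0,"az":0,"tx":0.017,"ty":0.157,"tz":0.42,"fingers":0.0875},{"ax":-14.4,"ay":0,"az":0,"tx":0.017,"ty":0.157,"tz":0.42,"fingers":0.0875}]'; python3 go.py .425 .318 .25 0 0 184
```

```text
time_s: 1.7
tcp_pos: [0.4587, 0.123, 0.2871]
eef_rot: [-34.1, 90.0, 59.9]
contact_force: [0.8, -0.1, 0.4]
gripper_width: 0.0877
J [ 38.8  -0.9 -17.8  -0.  -73.  -34.8] tcp [0.4587 0.123  0.2871] F [ 0.8 -0.1  0.4]
[[ 0.    -0.998 -0.07 ]
 [ 0.    -0.07   0.998]
 [-1.    -0.     0.   ]]
 t [0.0371 0.02   0.1969] a [0.03 0.02 0.01]
```

```bash
python3 -m creep '[{"ax":0,"ay":0,"az":0,"tx":0.037,"ty":0.02,"tz":0.197,"fingers":0.0875},{"ax":0,"ay":0,"az":0,"tx":0.037,"ty":0.02,"tz":0.197,"fingers":0.0875},{"ax":0,"ay":0,"az":0,"tx":0.037,"ty":0.02,"tz":0.197,"fingers":0.0875},{"ax":0,"ay":0,"az":0,"tx":0.037,"ty":0.02,"tz":0.197,"fingers":0.0875},{"ax":0,"ay":0,"az":0,"tx":0.037,"ty":0.02,"tz":0.197,"fingers":0.0875}]'; python3 go.py .425 .318 .25 0 0 184
cat > snap.py <<'E'
from h import *
import pickle,sys
t=sys.argv[1]
for n in sys.argv[2:] or ('side','top'):
    c=cap(n); pickle.dump(c,open(n+t+'.pkl','wb'))
    s,q=r.get_state(),None; tcp=s['tcp_pos']; u,v=proj(c,tcp); print(n,'tcp px',u,v)
    u0=int(np.clip(u-80,0,352));v0=int(np.clip(v-60,0,264))
    cv2.imwrite(f'pics/{n}{t}.png',cv2.resize(c['pixels'][v0:v0+120,u0:u0+160],None,fx=5,fy=5,interpolation=cv2.INTER_CUBIC)); print('crop origin',u0,v0)
E
python3 snap.py 1
```

```text
time_s: 2.2
tcp_pos: [0.4245, 0.3203, 0.2479]
eef_rot: [129.3, 89.9, -136.5]
contact_force: [0.2, -1.3, -0.3]
gripper_width: 0.0877
J [ 58.2   6.3 -15.3  -0.  -68.5 -53.9] tcp [0.4245 0.3203 0.2479] F [ 0.2 -1.3 -0.3]
[[-0.002 -0.997 -0.074]
 [-0.002 -0.074  0.997]
 [-1.     0.002 -0.002]]
 t [-0.0021 -0.0004 -0.0024] a [ 0.24 -0.09 -0.12]
side tcp px 201.80477490551206 244.97367435910456
crop origin 121 184
top tcp px 164.9322767004935 226.37039116323444
crop origin 84 166
```

View pics/side1.png

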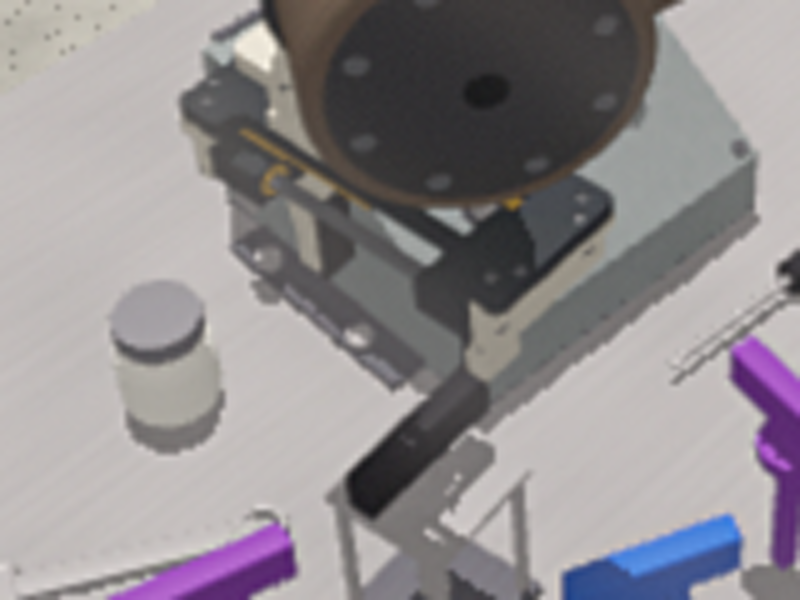

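View pics/top1.png

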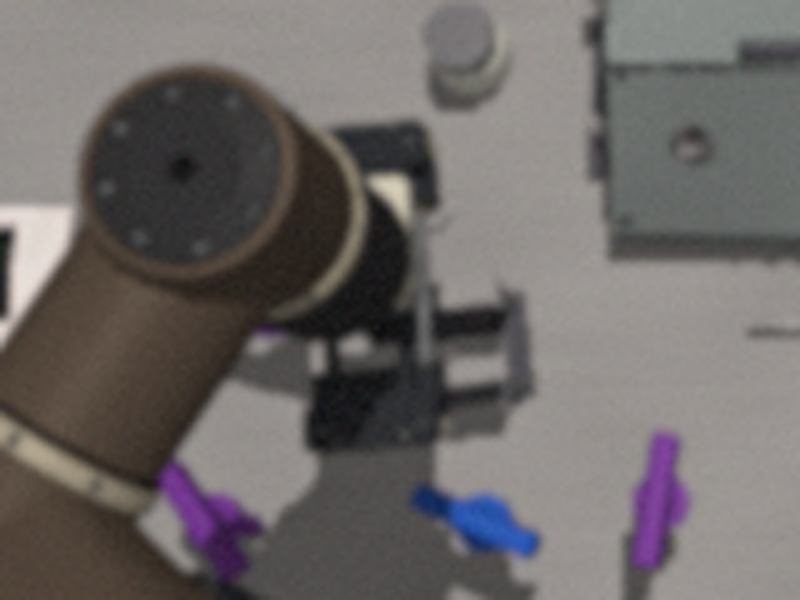

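```bash
python3 -m creep '[{"ax":0,"ay":0,"az":0,"tx":0.045,"ty":0,"tz":-0.002,"fingers":0.0875},{"ax":0,"ay":0,"az":0,"tx":0.085,"ty":0,"tz":-0.002,"fingers":0.0875},{"ax":0,"ay":0,"az":0,"tx":0.105,"ty":0,"tz":-0.002,"fingers":0.0875},{"ax":0,"ay":0,"az":0,"tx":0.118,"ty":0,"tz":-0.002,"fingers":0.0875},{"ax":0,"ay":0,"az":0,"tx":0.118,"ty":0,"tz":-0.002,"fingers":0.0875}]'; python3 go.py .425 .318 .13 0 0 184;python3 snap.py 2
```

```text
time_s: 2.8
tcp_pos: [0.4257, 0.3121, 0.1306]
eef_rot: [138.0, 89.8, -128.1]
contact_force: [1.2, 0.2, -0.2]
gripper_width: 0.0874
J [ 57.5  11.8 -25.2  -0.  -53.2 -53.6] tcp [0.4257 0.3121 0.1306] F [ 1.2  0.2 -0.2]
[[-0.002 -0.998 -0.068]
 [-0.003 -0.068  0.998]
 [-1.     0.002 -0.003]]
 t [0.0006 0.0003 0.006 ] a [-0.08 -0.14 -0.13]
side tcp px 206.21323371844628 273.8745589079839
crop origin 126 213
top tcp px 173.16063370076037 230.5368402839597
crop origin 93 170
```

View pics/side2.png

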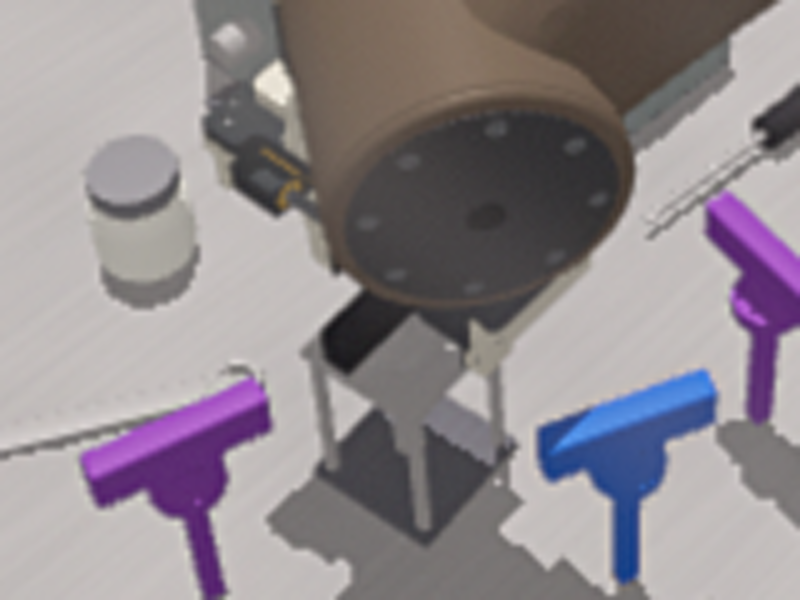

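View pics/top2.png

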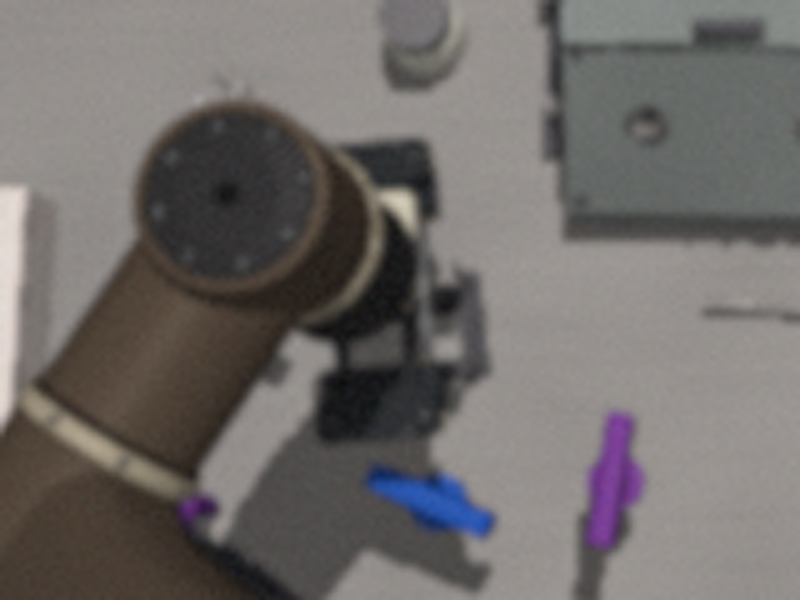

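The fingers straddle the bar, and the measured y is 6 mm low. I'll shift, then close.

```bash
python3 -m creep '[{"ax":0,"ay":0,"az":0,"tx":0,"ty":0,"tz":0.006,"fingers":0.0875},{"ax":0,"ay":0,"az":0,"tx":0,"ty":0,"tz":0.006,"fingers":0.0},{"ax":0,"ay":0,"az":0,"tx":0,"ty":0,"tz":0.006,"fingers":0.0},{"ax":0,"ay":0,"az":0,"tx":0,"ty":0,"tz":0.006,"fingers":0.0},{"ax":0,"ay":0,"az":0,"tx":0,"ty":0,"tz":0.006,"fingers":0.0}]' 20;  python3 -m creep '[{"ax":0,"ay":0,"az":0,"tx":0,"ty":0,"tz":0,"fingers":0.0},{"ax":0,"ay":0,"az":0,"tx":0,"ty":0,"tz":0,"fingers":0.0}]' 60; python3 go.py
```

```text
time_s: 3.4
tcp_pos: [0.4257, 0.3204, 0.1323]
eef_rot: [-38.4, 90.0, 55.7]
contact_force: [-0.6, -0.6, -0.1]
gripper_width: 0.0607
time_s: 3.6
tcp_pos: [0.4257, 0.3203, 0.1321]
eef_rot: [150.1, 90.0, -115.8]
contact_force: [-0.5, -0.2, 0.1]
gripper_width: 0.0451
J [ 58.1  12.  -24.7   0.  -53.3 -54. ] tcp [0.4257 0.3203 0.1321] F [-0.5 -0.2  0.1]
[[-0.    -0.998 -0.07 ]
 [-0.    -0.07   0.998]
 [-1.     0.    -0.   ]]
```

```bash
python3 -m creep '[{"ax":0,"ay":0,"az":0,"tx":0,"ty":0,"tz":0,"fingers":0.0},{"ax":0,"ay":0,"az":0,"tx":0,"ty":0,"tz":0,"fingers":0.0},{"ax":0,"ay":0,"az":0,"tx":0,"ty":0,"tz":0,"fingers":0.0},{"ax":0,"ay":0,"az":0,"tx":0,"ty":0,"tz":0,"fingers":0.0},{"ax":0,"ay":0,"az":0,"tx":0,"ty":0,"tz":0,"fingers":0.0}]' 60; python3 go.py
```

```text
time_s: 4.1
tcp_pos: [0.4259, 0.3204, 0.1322]
eef_rot: [-73.2, 90.0, 20.8]
contact_force: [1.5, 0.3, -0.2]
gripper_width: 0.018
J [ 58.1  12.  -24.7   0.  -53.3 -54. ] tcp [0.4259 0.3204 0.1322] F [ 1.5  0.3 -0.2]
[[ 0.    -0.998 -0.07 ]
 [ 0.    -0.07   0.998]
 [-1.    -0.     0.   ]]
```

```bash
python3 -m creep '[{"ax":0,"ay":0,"az":0,"tx":-0.03,"ty":0,"tz":0,"fingers":0.0},{"ax":0,"ay":0,"az":0,"tx":-0.07,"ty":0,"tz":0,"fingers":0.0},{"ax":0,"ay":0,"az":0,"tx":-0.11,"ty":0,"tz":0,"fingers":0.0},{"ax":0,"ay":0,"az":0,"tx":-0.15,"ty":0,"tz":0,"fingers":0.0},{"ax":0,"ay":0,"az":0,"tx":-0.16,"ty":0,"tz":0,"fingers":0.0}]'; python3 go.py .46 .148 .34 35 -2.2 184
```

```text
time_s: 4.6
tcp_pos: [0.4268, 0.3213, 0.2965]
eef_rot: [-45.6, 89.6, 48.5]
contact_force: [-0.1, -0.0, -3.0]
gripper_width: 0.0174
J [ 58.1   4.7 -10.8   0.1 -74.1 -54. ] tcp [0.4268 0.3213 0.2965] F [-0.1 -0.  -3. ]
[[ 0.004 -0.998 -0.07 ]
 [ 0.005 -0.07   0.998]
 [-1.    -0.004  0.004]]
 t [-0.0441 -0.0211 -0.175 ] a [  2.09   3.37 -34.61]
```

```bash
python3 go.py .445 .153 .29 35 -2.2 190; python3 -m creep '[{"ax":-2,"ay":3.5,"az":-34.5,"tx":0.005,"ty":-0.006,"tz":-0.17,"fingers":0.0},{"ax":-2,"ay":3.5,"az":-34.5,"tx":0.005,"ty":-0.006,"tz":-0.17,"fingers":0.0},{"ax":-2,"ay":3.5,"az":-34.5,"tx":0.005,"ty":-0.006,"tz":-0.17,"fingers":0.0},{"ax":-2,"ay":3.5,"az":-34.5,"tx":0.005,"ty":-0.006,"tz":-0.17,"fingers":0.0},{"ax":-2,"ay":3.5,"az":-34.5,"tx":0.005,"ty":-0.006,"tz":-0.17,"fingers":0.0}]';python3 go.py .445 .153 .29 35 -2.2 190
```

```text
J [ 58.1   4.7 -10.8   0.1 -74.1 -54. ] tcp [0.4268 0.3213 0.2965] F [-0.1 -0.  -3. ]
[[ 0.004 -0.998 -0.07 ]
 [ 0.005 -0.07   0.998]
 [-1.    -0.004  0.004]]
 t [ 0.0058 -0.0063 -0.1692] a [ -3.73   5.18 -34.39]
time_s: 5.1
tcp_pos: [0.4396, 0.1436, 0.2799]
eef_rot: [-97.7, 55.4, -1.4]
contact_force: [0.7, -0.1, -4.0]
gripper_width: 0.0179
J [ 63.8 -21.4 -58.   44.9 -47.  -87.2] tcp [0.4396 0.1436 0.2799] F [ 0.7 -0.1 -4. ]
[[ 0.568 -0.818 -0.085]
 [-0.014 -0.113  0.993]
 [-0.823 -0.563 -0.076]]
 t [-0.0054 -0.0112  0.0081] a [-1.68  0.5  -0.29]
```

```bash
python3 go.py .468 .152 .225 35 -2.2 190; python3 -m creep '[{"ax":-1.6,"ay":0.5,"az":0,"tx":0.03,"ty":0,"tz":0.008,"fingers":0.0},{"ax":-1.6,"ay":0.5,"az":0,"tx":0.06,"ty":0.005,"tz":0.011,"fingers":0.0}]';python3 go.py .468 .152 .221 35 -2.2 190
```

```text
J [ 63.8 -21.4 -58.   44.9 -47.  -87.2] tcp [0.4396 0.1436 0.2799] F [ 0.7 -0.1 -4. ]
[[ 0.568 -0.818 -0.085]
 [-0.014 -0.113  0.993]
 [-0.823 -0.563 -0.076]]
 t [0.0612 0.0067 0.0101] a [-1.68  0.5  -0.29]
time_s: 5.3
tcp_pos: [0.4784, 0.1672, 0.2482]
eef_rot: [-99.2, 56.2, -1.6]
contact_force: [-0.0, 0.7, -1.9]
gripper_width: 0.018
J [ 54.8 -13.2 -58.2  51.4 -36.4 -87.4] tcp [0.4784 0.1672 0.2482] F [-0.   0.7 -1.9]
[[ 0.556 -0.825 -0.105]
 [-0.015 -0.137  0.991]
 [-0.831 -0.549 -0.088]]
 t [ 0.017   0.0256 -0.0115] a [-0.33  0.55 -1.16]
```

J3 sits at its limit, -58.3°, so a coaxial grip can't reach the lock. The key has to be gripped with the tool leaning in the bar's plane. I'll fit a rough kinematic model from the readings so far and use it to pick a feasible lean.

```bash
cat > kin.py <<'E'
import numpy as np, itertools
from scipy.spatial.transform import Rotation as Ro
from scipy.optimize import least_squares
def M(s): return np.array(s,float).reshape(3,3)
D=[([-48.5,20.6,.6,0,-70.1,-16.5],[.2853,-.6112,.2257],M([-.001,-.423,.906,.001,.906,.423,-1,.001,0])),
([-44.4,18.3,-1.7,0,-70.2,-12.2],[.3109,-.5728,.2333],M([-.004,-.55,.835,.003,.835,.55,-1,.004,-.001])),
([-19.8,10,-5.9,0,-74,-9.5],[.4526,-.3672,.2855],M([0,-.872,.49,0,.49,.872,-1,0,0])),
([8,3.3,-12.3,0,-74.4,-18.4],[.5034,-.1227,.2966],M([0,-.984,.18,0,.18,.984,-1,0,0])),
([38.8,-.9,-17.8,0,-73,-34.8],[.4587,.123,.2871],M([0,-.998,-.07,0,-.07,.998,-1,0,0])),
([58.2,6.3,-15.3,0,-68.5,-53.9],[.4245,.3203,.2479],M([-.002,-.997,-.074,-.002,-.074,.997,-1,.002,-.002])),
([57.5,11.8,-25.2,0,-53.2,-53.6],[.4257,.3121,.1306],M([-.002,-.998,-.068,-.003,-.068,.998,-1,.002,-.003])),
([58.1,12,-24.7,0,-53.3,-54],[.4259,.3204,.1322],M([0,-.998,-.07,0,-.07,.998,-1,0,0])),
([58.1,4.7,-10.8,.1,-74.1,-54],[.4268,.3213,.2965],M([.004,-.998,-.07,.005,-.07,.998,-1,-.004,.004])),
([63.8,-21.4,-58,44.9,-47,-87.2],[.4396,.1436,.2799],M([.568,-.818,-.085,-.014,-.113,.993,-.823,-.563,-.076])),
([54.8,-13.2,-58.2,51.4,-36.4,-87.4],[.4784,.1672,.2482],M([.556,-.825,-.105,-.015,-.137,.991,-.831,-.549,-.088]))]
E_=lambda ax,d: Ro.from_euler(ax,d,degrees=True)
def chain(q,s4,s6,C):
    R1=E_('z',q[0]);R2=R1*E_('y',q[1]);R3=R2*E_('y',-q[2]);R5=R3*E_('x',s4*q[3])*E_('y',-q[4]);R6=R5*E_('x',s6*q[5])*C
    return R1,R2,R3,R5,R6
best=None
for s4,s6 in itertools.product((1,-1),(1,-1)):
    Cs=[(chain(q,s4,s6,Ro.identity())[4].inv()*Ro.from_matrix(R)) for q,p,R in D]
    C=Ro.concatenate(Cs).mean(); e=[np.degrees((chain(q,s4,s6,C)[4].inv()*Ro.from_matrix(R)).magnitude()) for q,p,R in D]
    if best is None or max(e)<best[0]: best=(max(e),s4,s6,C,np.round(e,1))
_,s4,s6,C=best[:4]
A=[];y=[]
for q,p,R in D:
    c=chain(q,s4,s6,C); A.append(np.hstack([c[k].as_matrix() for k in (0,1,2,3)])); y.append(p)
A=np.vstack(A);y=np.hstack(y)-np.tile([0,0,.0],len(D)); t,*_=np.linalg.lstsq(A,y,rcond=1e-4)
def fk(q):
    c=chain(q,s4,s6,C); return sum(c[k].apply(t[3*k:3*k+3]) for k in range(4)),c[4]
LO=np.array([-176.03,-82.01,-58.28,-173.87,-174.79,-173.66]);HI=np.array([176.03,121.73,71.71,95.51,-.11,173.66])
def ik(p,R,q0,n=8):
    def f(q):
        P,Q=fk(q); return np.r_[(P-p)*1000,np.degrees((Q.inv()*R).as_rotvec())*3]
    rng=np.random.default_rng(0);b=None
    for i in range(n):
        s=least_squares(f,np.clip(np.array(q0)+(rng.normal(0,40,6) if i else 0),LO+1,HI-1),bounds=(LO+.5,HI-.2),x_scale=10)
        if b is None or s.cost<b.cost-1e-3: b=s
        if b.cost<.01: break
    return b.x,np.abs(b.fun[:3]).max(),np.abs(b.fun[3:]).max()/3
if __name__=='__main__':
    print(best[0],s4,s6,best[4],C.as_matrix().round(2)); print(t.reshape(4,3).round(3)); print('res mm',np.abs((A@t-y)*1000).reshape(-1,3).max(1).round(1))
E
python3 kin.py
```

```text
0.09632872912802368 -1 -1 [0.1 0.  0.1 0.1 0.1 0.  0.  0.1 0.1 0.  0.1] [[ 1. -0.  0.]
 [-0.  0.  1.]
 [-0. -1.  0.]]
[[-0.001 -0.     0.199]
 [-0.001 -0.     0.602]
 [ 0.462 -0.     0.   ]
 [ 0.38  -0.191  0.002]]
res mm [0.5 0.2 0.6 0.6 0.3 0.3 0.4 0.5 0.2 0.3 0.1]
```

```bash
cat > plan.py <<'E'
from kin import *
yaw=-2.2; Rs=(E_('z',yaw)*E_('y',-35)).as_matrix(); xs,ys,n=Rs.T  # slope axes
LOCK=np.array([.5598,.1482,.0902]); ACC=LOCK-.12*ys
def tool(base,beta,phi,flip):   # base: 3x3 axes of (x,y,z) ; key z = base z
    b0=np.array(base); u=np.cos(np.radians(phi))*b0[:,0]+np.sin(np.radians(phi))*b0[:,1]; z=b0[:,2]
    b=np.cos(np.radians(beta))*z+np.sin(np.radians(beta))*u; j=np.cross(z,u)*(-1 if flip else 1)
    X=-b; return Ro.from_matrix(np.c_[X,j,np.cross(X,j)]),b
def pose(tip,base,beta,phi,flip,up=.003,hd=.136):
    R,b=tool(base,beta,phi,flip); g=np.array(tip)+(hd+up)*np.array(base)[:,2]; return g-.0188*b,R
E
cat > t1.py <<'E'
from plan import *
for flip in(0,1):
  for beta in(25,35,45,55):
    for phi in (-90,-60,-30,0,10,30,60,80,90):
      o=[]
      for s in(.03,-.03):
        p,R=pose(LOCK+s*n,Rs,beta,phi,flip); q,e,a=ik(p,R,[50,0,-30,20,-60,-60 if not flip else 100]); o.append((round(e,1),q.round(0).astype(int).tolist() if e<1 else ''))
      if o[0][0]<1 or o[1][0]<1: print(flip,beta,phi,o)
E
python3 t1.py
```

```text
0 25 -90 [(np.float64(1.0), [42, -16, -58, 12, -7, 133]), (np.float64(0.5), [38, -6, -53, -5, 0, 153])]
0 25 -60 [(np.float64(0.7), [41, -12, -44, -1, -28, 173]), (np.float64(0.0), [34, -3, -40, -13, -24, -170])]
0 25 -30 [(np.float64(0.0), [41, -6, -35, 0, -43, -160]), (np.float64(0.0), [38, 1, -36, -2, -36, -155])]
0 25 0 [(np.float64(0.0), [47, -2, -34, 10, -52, -145]), (np.float64(0.0), [44, 4, -35, 10, -44, -143])]
0 25 10 [(np.float64(0.0), [50, -1, -35, 13, -54, -141]), (np.float64(0.0), [46, 5, -36, 15, -46, -139])]
0 25 30 [(np.float64(0.0), [54, 0, -37, 21, -57, -132]), (np.float64(0.0), [50, 6, -39, 24, -49, -132])]
0 25 60 [(np.float64(0.0), [61, 2, -44, 33, -60, -121]), (np.float64(0.0), [56, 8, -46, 39, -51, -123])]
0 25 80 [(np.float64(0.0), [64, 2, -50, 43, -60, -114]), (np.float64(0.0), [58, 8, -53, 51, -51, -118])]
0 25 90 [(np.float64(0.0), [66, 2, -54, 48, -60, -110]), (np.float64(0.0), [58, 8, -56, 58, -51, -116])]
0 35 -90 [(np.float64(0.0), [17, -10, -34, -48, -31, -153]), (np.float64(0.0), [9, 0, -31, -59, -33, -136])]
0 35 -60 [(np.float64(0.0), [23, -5, -28,
[... 5703 characters left out ...]
oat64(0.0), [18, 11, -9, -29, -78, 56]), (np.float64(0.0), [17, 17, -8, -29, -74, 60])]
1 55 0 [(np.float64(0.0), [32, 15, -7, -11, -84, 58]), (np.float64(0.0), [30, 21, -6, -11, -80, 61])]
1 55 10 [(np.float64(0.0), [37, 17, -8, -6, -86, 60]), (np.float64(0.0), [35, 22, -7, -5, -81, 62])]
1 55 30 [(np.float64(0.0), [45, 19, -12, 5, -87, 63]), (np.float64(0.0), [43, 24, -11, 6, -83, 64])]
1 55 60 [(np.float64(0.0), [57, 22, -23, 21, -87, 67]), (np.float64(0.0), [54, 27, -23, 23, -81, 67])]
1 55 80 [(np.float64(0.0), [64, 23, -33, 31, -85, 68]), (np.float64(0.0), [61, 28, -33, 35, -79, 67])]
1 55 90 [(np.float64(0.0), [67, 23, -39, 37, -84, 68]), (np.float64(0.0), [63, 28, -39, 41, -78, 66])]
```

```bash
cat > t2.py <<'E'
from plan import *
I=np.eye(3)
for nm,phi,flip,q0 in(('left',94,0,[58,12,-24,0,-53,-54]),('right',-86,1,[58,12,-24,0,-53,-54])):
  for beta in(25,30,35):
    for z in(.012,.16):
      p,R=pose([.425,.319,z],I,beta,phi,flip); q,e,a=ik(p,R,q0,3); print(nm,beta,z,p.round(3),round(e,1),q.round(0))
p,R=pose(LOCK+.04*n,Rs,30,15,1); print(p,ik(p,R,[45,5,-25,5,-65,49],2)); 
for s in (.03,-.024,-.042):
  for phi in(0,30,60):
    p,R=pose(ACC+s*n,Rs,30,phi,1); q,e,a=ik(p,R,[45,5,-25,5,-65,49],4); print('acc',s,phi,round(e,1),q.round(0))
E
python3 t2.py; python3 go.py .427 .3213 .2965 0 0 184
```

```text
left 25 0.012 [0.426 0.311 0.134] 0.0 [ 66.  22. -20.  12. -71. -68.]
left 25 0.16 [0.426 0.311 0.282] 0.0 [ 66.  15.  -9.  11. -88. -65.]
left 30 0.012 [0.426 0.31  0.135] 0.0 [ 67.  25. -18.  14. -75. -70.]
left 30 0.16 [0.426 0.31  0.283] 0.0 [ 67.  18.  -8.  13. -92. -66.]
left 35 0.012 [0.426 0.308 0.136] 0.0 [ 68.  27. -17.  15. -78. -71.]
left 35 0.16 [0.426 0.308 0.284] 0.0 [ 68.  20.  -7.  15. -95. -67.]
right 25 0.012 [0.424 0.327 0.134] 0.0 [ 42.   8. -23. -28. -46. -21.]
right 25 0.16 [0.424 0.327 0.282] 0.0 [ 43.  -0. -14. -22. -62. -32.]
right 30 0.012 [0.424 0.328 0.135] 0.0 [ 38.   9. -22. -35. -47. -12.]
right 30 0.16 [0.424 0.328 0.283] 0.0 [ 39.  -0. -13. -28. -61. -25.]
right 35 0.012 [0.424 0.33  0.136] 0.0 [ 33.   9. -22. -42. -49.  -3.]
right 35 0.16 [0.424 0.33  0.284] 0.0 [ 35.  -0. -13. -34. -62. -19.]
[0.4590116  0.14963721 0.21828347] (array([ 49.08829981,   1.21564761, -29.75118921,  10.43029955,
       -61.60997212,  46.24674077]), np.float64(3.3306690738754696e-13), np.float64(4.649076413295499e-14))
acc 0.03 0 0.0 [ 31.  -3. -31.   3. -57.  55.]
acc 0.03 30 0.0 [ 42.  -2. -39.  19. -59.  61.]
acc 0.03 60 0.0 [ 51.  -2. -49.  35. -59.  66.]
acc -0.024 0 0.0 [ 29.   3. -32.   3. -51.  57.]
acc -0.024 30 0.0 [ 38.   4. -40.  21. -52.  61.]
acc -0.024 60 0.0 [ 46.   4. -51.  41. -51.  64.]
acc -0.042 0 0.0 [ 28.   5. -32.   3. -49.  58.]
acc -0.042 30 0.0 [ 37.   6. -40.  22. -49.  61.]
acc -0.042 60 0.0 [ 44.   6. -52.  43. -49.  63.]
J [ 54.8 -13.2 -58.2  51.4 -36.4 -87.4] tcp [0.4784 0.1672 0.2482] F [-0.   0.7 -1.9]
[[ 0.556 -0.825 -0.105]
 [-0.015 -0.137  0.991]
 [-0.831 -0.549 -0.088]]
 t [-0.0711 -0.0052  0.1538] a [ 3.48 -4.33 33.49]
```

```bash
python3 -m creep '[{"ax":0,"ay":0,"az":8,"tx":-0.045,"ty":-0.005,"tz":0.01,"fingers":0.0},{"ax":3.5,"ay":-4.3,"az":33.5,"tx":-0.075,"ty":-0.005,"tz":0.153,"fingers":0.0},{"ax":3.5,"ay":-4.3,"az":33.5,"tx":-0.075,"ty":-0.005,"tz":0.153,"fingers":0.0},{"ax":3.5,"ay":-4.3,"az":33.5,"tx":-0.075,"ty":-0.005,"tz":0.153,"fingers":0.0},{"ax":3.5,"ay":-4.3,"az":33.5,"tx":-0.075,"ty":-0.005,"tz":0.153,"fingers":0.0}]';python3 go.py .4259 .3204 .29 0 0 184
```

```text
time_s: 5.8
tcp_pos: [0.4246, 0.3243, 0.2982]
eef_rot: [96.1, 89.5, -170.0]
contact_force: [0.5, -1.4, -3.8]
gripper_width: 0.0179
J [ 58.1   5.2  -9.9  -0.4 -75.3 -54.1] tcp [0.4246 0.3243 0.2982] F [ 0.5 -1.4 -3.8]
[[-0.008 -0.998 -0.068]
 [-0.001 -0.068  0.998]
 [-1.     0.008 -0.001]]
 t [ 0.0082 -0.0011 -0.0039] a [-0.08 -0.05 -0.48]
```

```bash
python3 -m creep '[{"ax":0,"ay":0,"az":-0.4,"tx":0.004,"ty":-0.001,"tz":-0.004,"fingers":0.0},{"ax":0,"ay":0,"az":-0.4,"tx":0.004,"ty":-0.001,"tz":-0.004,"fingers":0.0}]';python3 go.py .4259 .3204 .132 0 0 184; python3 snap.py 3
```

```text
time_s: 6.0
tcp_pos: [0.4263, 0.3142, 0.2919]
eef_rot: [-160.4, 89.5, -66.7]
contact_force: [-1.0, -1.1, -4.3]
gripper_width: 0.0176
J [ 57.9   4.7 -11.6   0.4 -74.  -54.3] tcp [0.4263 0.3142 0.2919] F [-1.  -1.1 -4.3]
[[ 0.003 -0.998 -0.064]
 [-0.008 -0.064  0.998]
 [-1.    -0.003 -0.008]]
 t [0.1598 0.0005 0.0074] a [-0.31 -0.44  0.16]
side tcp px 201.63019699284982 230.76492677391485
crop origin 121 170
top tcp px 162.96500516966097 224.18379154940487
crop origin 82 164
```

View pics/side3.png

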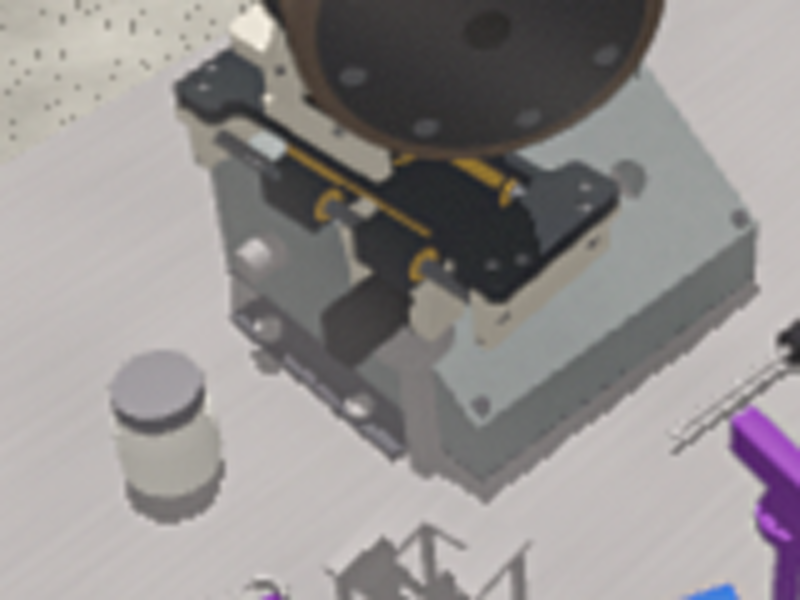

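View pics/top3.png

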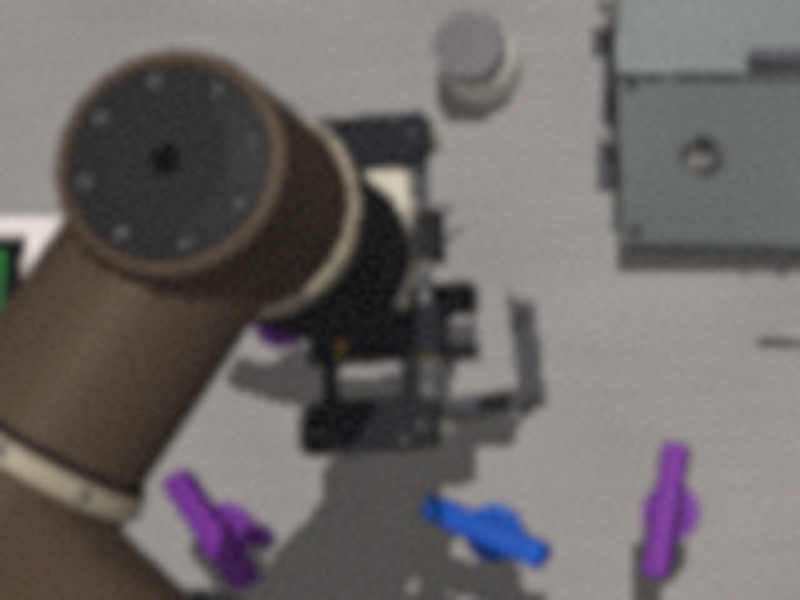

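```bash
python3 - <<'E'
from h import *
import pickle
a=pickle.load(open('side3.pkl','rb'))
for z in(.165,.172,.18): print(z,proj(a,[.4263,.3142,z]))
v0,u0=265,175
cv2.imwrite('pics/st3.png',cv2.resize(a['pixels'][v0:v0+60,u0:u0+70],None,fx=10,fy=10,interpolation=cv2.INTER_CUBIC))
E
python3 -m creep '[{"ax":0,"ay":-0.4,"az":0,"tx":0.01,"ty":0,"tz":0.006,"fingers":0.0},{"ax":0,"ay":-0.4,"az":0,"tx":0.01,"ty":0,"tz":0.006,"fingers":0.0}]';python3 go.py .4259 .3204 .132 0 0 184
```

```text
0.165 (np.float64(204.9996121437824), np.float64(265.96909669955426))
0.172 (np.float64(204.81707393437836), np.float64(264.1877695813499))
0.18 (np.float64(204.60645933845382), np.float64(262.1324547383109))
time_s: 6.3
tcp_pos: [0.4251, 0.3205, 0.2831]
eef_rot: [-59.6, 89.7, 34.1]
contact_force: [-0.6, 0.6, -4.0]
gripper_width: 0.0176
J [ 58.2   5.  -12.3   0.1 -72.5 -54.5] tcp [0.4251 0.3205 0.2831] F [-0.6  0.6 -4. ]
[[ 0.004 -0.998 -0.066]
 [ 0.003 -0.066  0.998]
 [-1.    -0.004  0.002]]
 t [ 0.1511 -0.0002 -0.0005] a [-0.24  0.13  0.22]
```

View pics/st3.png

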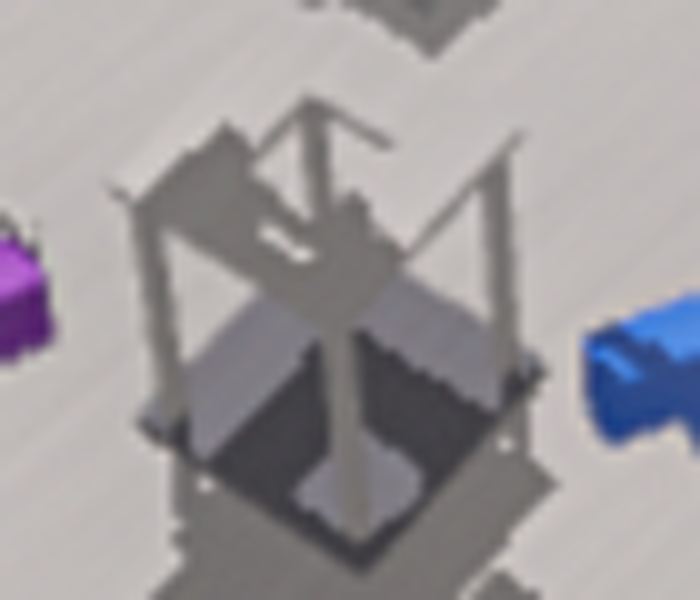

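```bash
python3 - <<'E'
from h import *
import pickle
a=pickle.load(open('side3.pkl','rb')); print(onz(a,206,280.3,.112))
E
python3 -m creep '[{"ax":0,"ay":0,"az":0,"tx":0.04,"ty":0,"tz":0,"fingers":0.0},{"ax":0,"ay":0,"az":0,"tx":0.075,"ty":0,"tz":0,"fingers":0.0},{"ax":0,"ay":0,"az":0,"tx":0.11,"ty":0,"tz":0,"fingers":0.0},{"ax":0,"ay":0,"az":0,"tx":0.135,"ty":0,"tz":0,"fingers":0.0},{"ax":0,"ay":0,"az":0,"tx":0.142,"ty":0,"tz":0,"fingers":0.0}]';python3 go.py .4259 .3204 .132 0 0 184
```

```text
[0.42382937 0.31762973 0.112     ]
time_s: 6.8
tcp_pos: [0.4254, 0.3199, 0.1398]
eef_rot: [-109.9, 89.9, -16.2]
contact_force: [-0.7, 0.5, -2.7]
gripper_width: 0.0178
J [ 58.2  11.5 -24.3   0.1 -54.2 -54.5] tcp [0.4254 0.3199 0.1398] F [-0.7  0.5 -2.7]
[[ 0.002 -0.998 -0.065]
 [-0.001 -0.065  0.998]
 [-1.    -0.002 -0.001]]
 t [ 0.0078 -0.0005  0.0005] a [-0.25 -0.04  0.12]
```

```bash
python3 -m creep '[{"ax":0,"ay":0,"az":0,"tx":0.007,"ty":0,"tz":0,"fingers":0.0},{"ax":0,"ay":0,"az":0,"tx":0.007,"ty":0,"tz":0,"fingers":0.05},{"ax":0,"ay":0,"az":0,"tx":0.007,"ty":0,"tz":0,"fingers":0.05},{"ax":0,"ay":0,"az":0,"tx":0.007,"ty":0,"tz":0,"fingers":0.05},{"ax":0,"ay":0,"az":0,"tx":0.007,"ty":0,"tz":0,"fingers":0.05}]'
cat > tgt.py <<'E'
from go import *
from plan import *
import sys
a=sys.argv[1]; v=list(map(float,sys.argv[2:]))
# stand beta phi flip z | lock s phi | acc s phi
if a=='stand': p,R=pose([.4255,.3195,v[1]],np.eye(3),v[0],-86,1)
if a=='lock': p,R=pose(LOCK+v[0]*n,Rs,30,v[1],1)
if a=='acc': p,R=pose(ACC+v[0]*n,Rs,30,v[1],1)
s,q,Q=cur(); print('J',np.round(s['joints'],1),'tcp',q.round(4),'F',np.round(s['contact_force'],1),'w',round(s['gripper_width'],4)); show(p,R,a); print('target',p.round(4))
E
python3 tgt.py stand 30 .012
```

```text
time_s: 7.3
tcp_pos: [0.4274, 0.3222, 0.1366]
eef_rot: [-56.3, 89.6, 37.5]
contact_force: [-0.2, -0.7, 0.7]
gripper_width: 0.0444
J [ 58.1  11.7 -24.5   0.2 -53.4 -54.5] tcp [0.4274 0.3222 0.1366] F [-0.2 -0.7  0.7] w 0.0444
stand t [0.0019 0.0021 0.0068] a [ -0.14 -29.76   0.42]
target [0.4248 0.3289 0.1347]
```

```bash
python3 -m creep '[{"ax":0,"ay":-8,"az":0.2,"tx":-0.002,"ty":0.001,"tz":0.003,"fingers":0.05},{"ax":0,"ay":-16,"az":0.4,"tx":-0.002,"ty":0.002,"tz":0.005,"fingers":0.05},{"ax":0,"ay":-24,"az":0.4,"tx":0,"ty":0.002,"tz":0.006,"fingers":0.05},{"ax":0,"ay":-30,"az":0.4,"tx":0.002,"ty":0.002,"tz":0.007,"fingers":0.05},{"ax":0,"ay":-30,"az":0.4,"tx":0.002,"ty":0.002,"tz":0.007,"fingers":0.05}]'; python3 tgt.py stand 30 .012; python3 snap.py 4 side
```

```text
time_s: 7.8
tcp_pos: [0.4254, 0.3267, 0.1334]
eef_rot: [0.3, 59.6, 93.8]
contact_force: [0.6, -0.7, 0.6]
gripper_width: 0.0499
J [ 37.2   8.7 -22.3 -35.3 -46.9 -11.8] tcp [0.4254 0.3267 0.1334] F [ 0.6 -0.7  0.6] w 0.0499
stand t [0.     0.0004 0.0026] a [-0.43  0.37  0.11]
target [0.4248 0.3289 0.1347]
side tcp px 202.18601900795503 276.6957897536896
crop origin 122 216
```

View pics/side4.png

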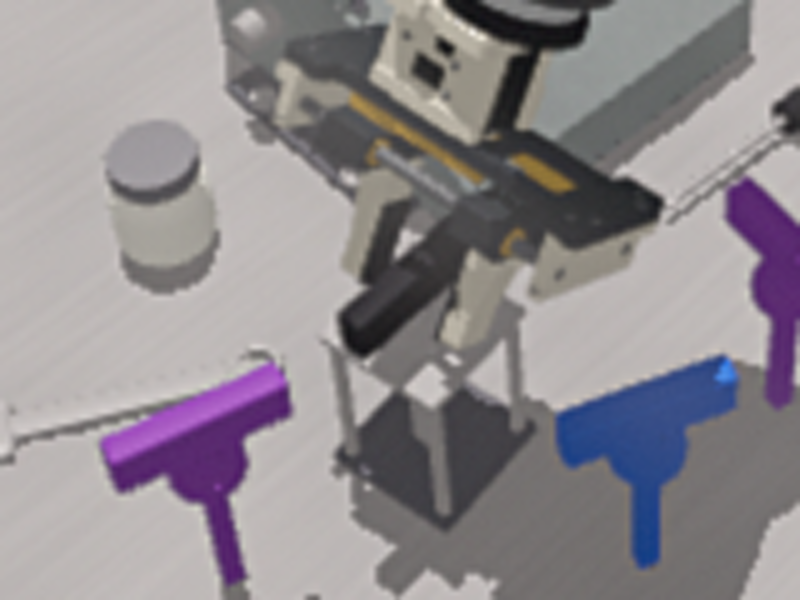

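```bash
python3 -m creep '[{"ax":0,"ay":0,"az":0,"tx":0.0,"ty":0,"tz":0.002,"fingers":0.0},{"ax":0,"ay":0,"az":0,"tx":0.0,"ty":0,"tz":0.002,"fingers":0.0},{"ax":0,"ay":0,"az":0,"tx":0.0,"ty":0,"tz":0.002,"fingers":0.0},{"ax":0,"ay":0,"az":0,"tx":0.0,"ty":0,"tz":0.002,"fingers":0.0},{"ax":0,"ay":0,"az":0,"tx":0.0,"ty":0,"tz":0.002,"fingers":0.0}]' 60;python3 tgt.py stand 30 .012
```

```text
time_s: 8.35
tcp_pos: [0.4243, 0.3309, 0.1345]
eef_rot: [0.1, 59.9, 94.0]
contact_force: [2.0, 1.2, -0.4]
gripper_width: 0.0175
J [ 37.9   8.7 -22.2 -34.9 -46.8 -12.5] tcp [0.4243 0.3309 0.1345] F [ 2.   1.2 -0.4] w 0.0175
stand t [-0.0012 -0.0004 -0.0017] a [-0.09  0.14 -0.02]
target [0.4248 0.3289 0.1347]
```

```bash
python3 tgt.py stand 30 .17
```

```text
J [ 37.9   8.7 -22.2 -34.9 -46.8 -12.5] tcp [0.4243 0.3309 0.1345] F [ 2.   1.2 -0.4] w 0.0175
stand t [-0.1378 -0.0003  0.0777] a [-0.09  0.14 -0.02]
target [0.4248 0.3289 0.2927]
```

```bash
python3 -m creep '[{"ax":0,"ay":0,"az":0,"tx":-0.0173,"ty":0,"tz":0.010,"fingers":0.0},{"ax":0,"ay":0,"az":0,"tx":-0.052,"ty":0,"tz":0.030,"fingers":0.0},{"ax":0,"ay":0,"az":0,"tx":-0.0866,"ty":0,"tz":0.050,"fingers":0.0},{"ax":0,"ay":0,"az":0,"tx":-0.1212,"ty":0,"tz":0.070,"fingers":0.0},{"ax":0,"ay":0,"az":0,"tx":-0.1366,"ty":0,"tz":0.079,"fingers":0.0}]';python3 tgt.py lock .10 10; python3 snap.py 5 side top
```

```text
time_s: 8.85
tcp_pos: [0.4252, 0.3301, 0.296]
eef_rot: [-0.2, 59.8, 93.7]
contact_force: [1.8, 0.6, -2.5]
gripper_width: 0.0181
J [ 39.6  -1.  -12.4 -27.3 -62.7 -26.3] tcp [0.4252 0.3301 0.296 ] F [ 1.8  0.6 -2.5] w 0.0181
lock t [-0.0648  0.0128 -0.1681] a [-90.24  31.34  25.24]
target [0.4245 0.1518 0.2673]
side tcp px 196.02095313943798 233.24624741939868
crop origin 116 173
top tcp px 157.4051327774368 224.4266446279843
crop origin 77 164
```

View pics/side5.png

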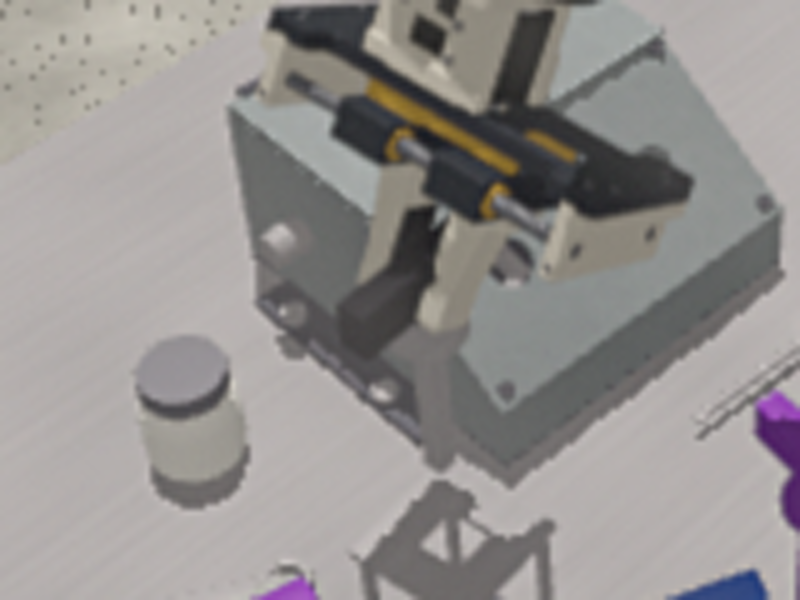

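View pics/top5.png

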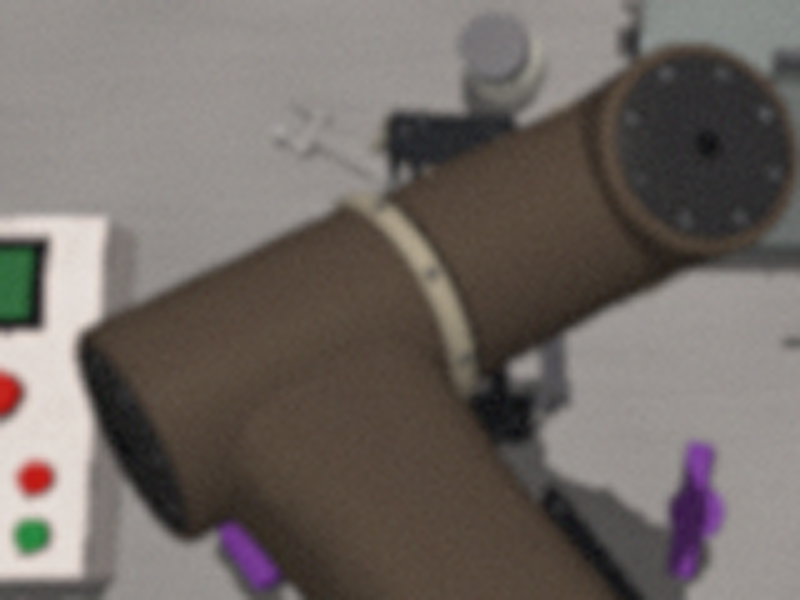

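Run:
```python
from h import *
import pickle
a=pickle.load(open('side5.pkl','rb'))
for P in([.4259,.3207,.1733],[.4259,.3207,.1833],[.4259,.3307,.1733],[.4359,.3207,.1733],[.4259,.3207,.2733]): print(P,proj(a,P))
cv2.imwrite('pics/k5.png',cv2.resize(a['pixels'][230:275,175:225],None,fx=12,fy=12,interpolation=cv2.INTER_NEAREST))
```

```text
[0.4259, 0.3207, 0.1733] (np.float64(202.94073086682135), np.float64(265.4689501988524))
[0.4259, 0.3207, 0.1833] (np.float64(202.66388175888042), np.float64(262.89318610301495))
[0.4259, 0.3307, 0.1733] (np.float64(199.91085936475338), np.float64(267.8377054927622))
[0.4359, 0.3207, 0.1733] (np.float64(200.2036100094194), np.float64(263.2770087551707))
[0.4259, 0.3207, 0.2733] (np.float64(200.00227881977082), np.float64(238.1300169567505))
```

View pics/k5.png

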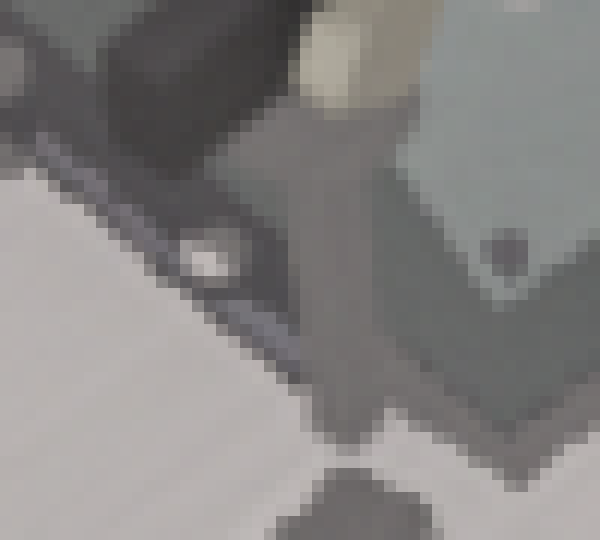

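```bash
python3 - <<'E'
from plan import *
from h import *
import pickle
ims=[]
for n_ in('side','top'):
    c=pickle.load(open(n_+'0.pkl','rb'))
    # rectify plane 18 mm below the lock hole: image right = -y(slope), up = +x(slope)
    o=[];d=[]
    for i,j in((-.02,-.02),(-.02,.02),(.02,.02),(.02,-.02)):
        P=LOCK-.018*n+i*xs+j*ys; o.append(proj(c,P)); d.append((( -j)/.04*400+200,(-i)/.04*400+200))
    H=cv2.getPerspectiveTransform(np.float32(o),np.float32(d)); w=cv2.warpPerspective(c['pixels'],H,(400,400),flags=cv2.INTER_CUBIC); w=cv2.normalize(w,None,0,255,cv2.NORM_MINMAX); cv2.line(w,(200,0),(200,20),(0,255,0)); ims.append(w)
cv2.imwrite('pics/lockrect.png',np.hstack(ims))
E
python3 -m creep '[{"ax":-8,"ay":0,"az":0,"tx":-0.01,"ty":0,"tz":-0.01,"fingers":0.0},{"ax":-90,"ay":31,"az":25,"tx":-0.065,"ty":0.013,"tz":-0.168,"fingers":0.0},{"ax":-90,"ay":31,"az":25,"tx":-0.065,"ty":0.013,"tz":-0.168,"fingers":0.0},{"ax":-90,"ay":31,"az":25,"tx":-0.065,"ty":0.013,"tz":-0.168,"fingers":0.0},{"ax":-90,"ay":31,"az":25,"tx":-0.065,"ty":0.013,"tz":-0.168,"fingers":0.0}]';python3 tgt.py lock .10 10
```

```text
time_s: 9.45
tcp_pos: [0.4223, 0.1477, 0.2611]
eef_rot: [-22.7, 73.1, 111.8]
contact_force: [0.2, -0.1, -3.1]
gripper_width: 0.0179
J [ 28.8  -0.4 -15.6 -17.5 -73.4  20.5] tcp [0.4223 0.1477 0.2611] F [ 0.2 -0.1 -3.1] w 0.0179
lock t [-0.0051 -0.0051  0.0029] a [-51.44  18.41  16.37]
target [0.4245 0.1518 0.2673]
```

View pics/lockrect.png

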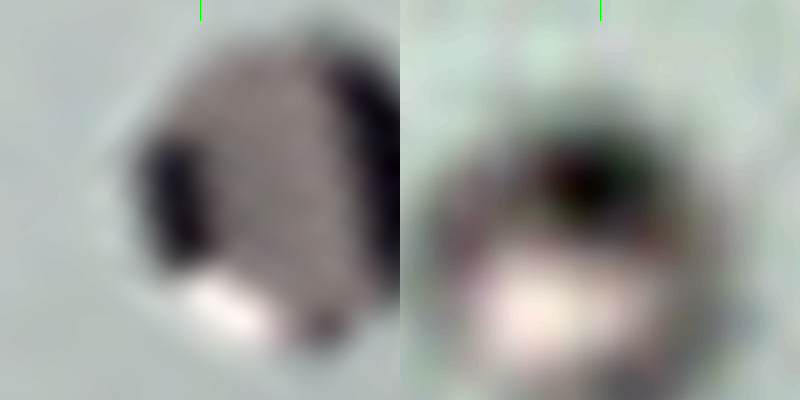

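In the rectified socket view the square's edges lean anticlockwise by about 10 to 20°. I'll start the key at about 14°.

```bash
python3 tgt.py lock .08 14;python3 -m creep '[{"ax":-54,"ay":18,"az":18,"tx":-0.02,"ty":-0.004,"tz":0.003,"fingers":0.0},{"ax":-54,"ay":18,"az":18,"tx":-0.02,"ty":-0.004,"tz":0.003,"fingers":0.0},{"ax":-54,"ay":18,"az":18,"tx":-0.01,"ty":-0.004,"tz":0.003,"fingers":0.0},{"ax":-54,"ay":18,"az":18,"tx":-0.005,"ty":-0.005,"tz":0.003,"fingers":0.0},{"ax":-54,"ay":18,"az":18,"tx":-0.005,"ty":-0.005,"tz":0.003,"fingers":0.0}]';python3 tgt.py lock .08 14
```

```text
J [ 28.8  -0.4 -15.6 -17.5 -73.4  20.5] tcp [0.4223 0.1477 0.2611] F [ 0.2 -0.1 -3.1] w 0.0179
lock t [ 0.0089 -0.0109 -0.0101] a [-54.56  18.91  18.86]
target [0.4361 0.1507 0.251 ]
time_s: 9.95
tcp_pos: [0.4245, 0.1554, 0.2673]
eef_rot: [81.4, 88.7, -104.6]
contact_force: [-0.7, -0.1, -3.5]
gripper_width: 0.0175
J [ 45.8  -2.1 -21.9   0.7 -71.4  37.9] tcp [0.4245 0.1554 0.2673] F [-0.7 -0.1 -3.5] w 0.0175
lock t [ 0.0164  0.0032 -0.012 ] a [-15.57   5.61   6.08]
target [0.4361 0.1507 0.251 ]
```

```bash
python3 -m creep '[{"ax":-15.6,"ay":5.6,"az":6.1,"tx":0.005,"ty":0.003,"tz":-0.012,"fingers":0.0},{"ax":-15.6,"ay":5.6,"az":6.1,"tx":0.016,"ty":0.003,"tz":-0.012,"fingers":0.0},{"ax":-15.6,"ay":5.6,"az":6.1,"tx":0.016,"ty":0.003,"tz":-0.012,"fingers":0.0}]';python3 tgt.py lock .03 14
```

```text
time_s: 10.25
tcp_pos: [0.4347, 0.1501, 0.2505]
eef_rot: [116.7, 81.0, -53.7]
contact_force: [-0.3, 0.0, -4.0]
gripper_width: 0.0179
J [ 51.4  -2.5 -28.7   9.5 -66.5  44.2] tcp [0.4347 0.1501 0.2505] F [-0.3  0.  -4. ] w 0.0179
lock t [ 0.0428 -0.0004 -0.0266] a [-0.01  0.12 -0.07]
target [0.4647 0.1496 0.2101]
```

```bash
python3 -m creep '[{"ax":0,"ay":0,"az":0,"tx":0.022,"ty":0,"tz":-0.013,"fingers":0.0},{"ax":0,"ay":0,"az":0,"tx":0.043,"ty":0,"tz":-0.0265,"fingers":0.0},{"ax":0,"ay":0,"az":0,"tx":0.052,"ty":0,"tz":-0.0315,"fingers":0.0},{"ax":0,"ay":0,"az":0,"tx":0.052,"ty":0,"tz":-0.0315,"fingers":0.0}]';python3 tgt.py lock .018 14;python3 snap.py 6
```

```text
time_s: 10.65
tcp_pos: [0.4727, 0.149, 0.2034]
eef_rot: [117.7, 81.1, -53.1]
contact_force: [-0.6, 0.0, -3.5]
gripper_width: 0.0177
J [ 47.3   3.1 -29.7  10.2 -59.2  46.5] tcp [0.4727 0.149  0.2034] F [-0.6  0.  -3.5] w 0.0177
lock t [ 0.003  -0.0009  0.0013] a [-0.49  0.1   0.08]
target [0.4716 0.1493 0.2002]
side tcp px 237.57971565626443 211.7384523324228
crop origin 157 151
top tcp px 218.72357089836532 213.03397946476775
crop origin 138 153
```

View pics/side6.png

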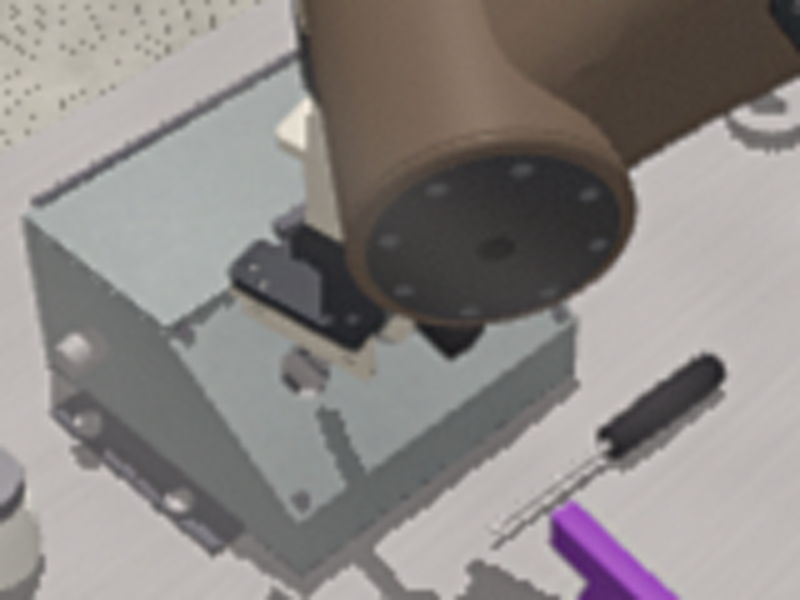

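View pics/top6.png

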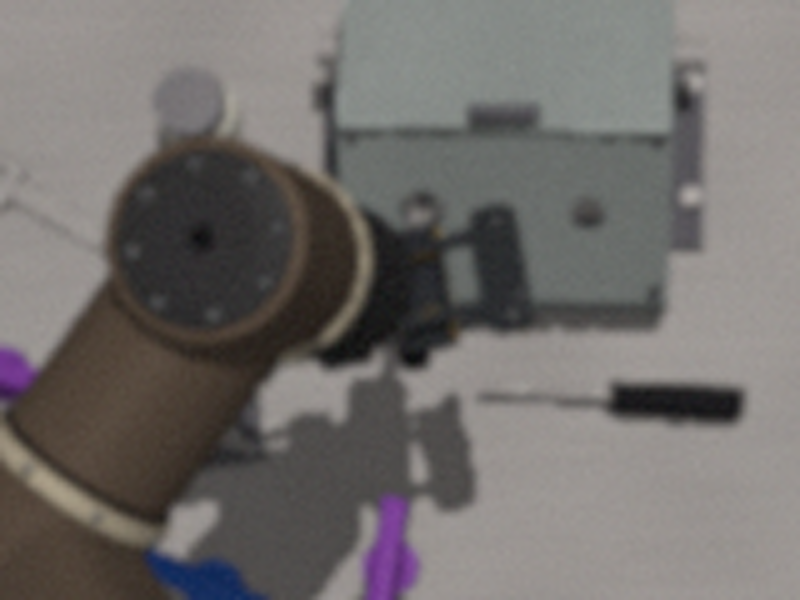

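```bash
cat > tipnow.py <<'E'
from plan import *
from h import *
s=r.get_state(); Q=Ro.from_euler('xyz',s['eef_rot'],degrees=True); p=np.array(s['tcp_pos'])
b=-Q.apply([1,0,0]); j=Q.apply([0,1,0])   # jaw ; key z = b rotated by beta about jaw
def tip(beta=30,up=.003):
    # flip=1: j=-(z x u); b=cos z+sin u
    m=np.cross(j,b)  # for flip=1
    zz=[np.cos(np.radians(beta))*b+sg*np.sin(np.radians(beta))*np.cross(j,b) for sg in(1,-1)]
    # choose with b = cos z + sin u, u=-(..)
    z=[v for v in zz if np.allclose(np.cross(v,(b-np.cos(np.radians(beta))*v)/np.sin(np.radians(beta))),-j,atol=.02)][0]
    return p+.0188*b-(.136+up)*z,z
if __name__=='__main__':
    T,z=tip(); L=Rs.T@(T-LOCK); A=Rs.T@(T-ACC); print('tip',T.round(4),'in lock frame',(L*1000).round(1),'acc frame',(A*1000).round(1),'axis err deg',np.degrees(Rs.T@z)[:2].round(2),'F slope',(Rs.T@s['contact_force']).round(1),'M',np.round(s['moment'],2))
E
python3 tipnow.py
python3 - <<'E'
from tipnow import *
import pickle
a=pickle.load(open('side6.pkl','rb'));T,z=tip();print(proj(a,T),proj(a,T+.1*z),proj(a,LOCK))
cv2.imwrite('pics/k6.png',cv2.resize(a['pixels'][200:250,195:255],None,fx=12,fy=12,interpolation=cv2.INTER_CUBIC))
b=pickle.load(open('top6.pkl','rb'));print(proj(b,T),proj(b,T+.1*z),proj(b,LOCK))
cv2.imwrite('pics/k6t.png',cv2.resize(b['pixels'][180:220,200:260],None,fx=12,fy=12,interpolation=cv2.INTER_CUBIC))
E
```

```text
tip [0.5512 0.1487 0.1102] in lock frame [ 4.4  0.2 21.4] acc frame [  4.4 120.2  21.4] axis err deg [-0.11  0.06] F slope [-0.5  0.4 -1.6] M [ 0.43  0.62 -0.  ]
(np.float64(218.9958446967732), np.float64(221.82520737923363)) (np.float64(231.74456602825535), np.float64(211.6826138876769)) (np.float64(217.38669684443397), np.float64(225.01660983111955))
(np.float64(221.49538293607418), np.float64(195.92565159430995)) (np.float64(218.69788532041144), np.float64(207.64455003739928)) (np.float64(222.1100917838677), np.float64(194.73741550926266))
```

View pics/k6.png

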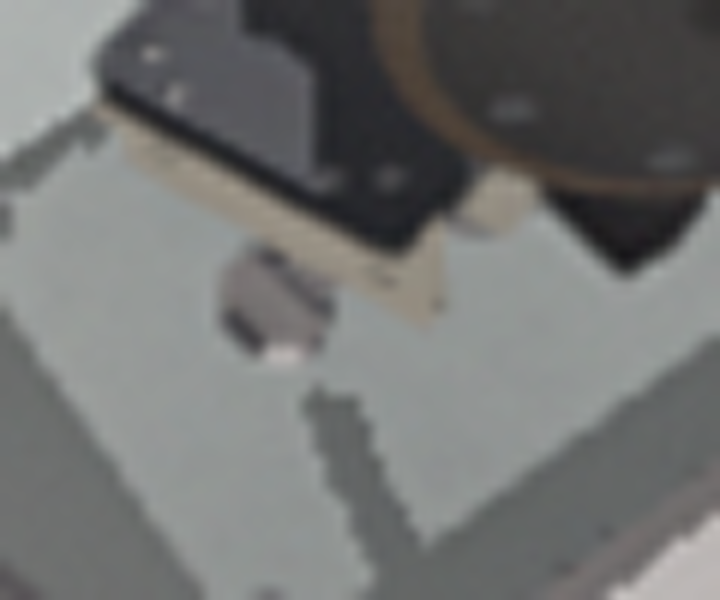

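View pics/k6t.png

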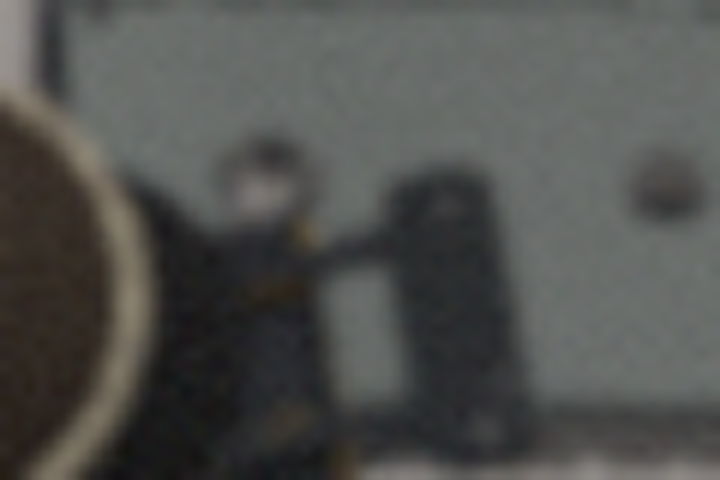

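```bash
python3 tgt.py lock .010 14; python3 -m creep '[{"ax":0,"ay":0,"az":0,"tx":0.001,"ty":-0.0008,"tz":0.003,"fingers":0.0},{"ax":0,"ay":0,"az":0,"tx":0.005,"ty":-0.0008,"tz":0.0,"fingers":0.0},{"ax":0,"ay":0,"az":0,"tx":0.01,"ty":-0.0008,"tz":-0.003,"fingers":0.0},{"ax":0,"ay":0,"az":0,"tx":0.01,"ty":-0.0008,"tz":-0.003,"fingers":0.0}]'; python3 tipnow.py;python3 tgt.py lock -.012 14
```

```text
J [ 47.3   2.9 -29.6  10.2 -59.3  46.5] tcp [0.4731 0.1496 0.2054] F [ 0.5  0.3 -1.7] w 0.0175
lock t [ 0.0119 -0.0006 -0.0021] a [-0.45 -0.09  0.17]
target [0.4762 0.1491 0.1937]
time_s: 11.15
tcp_pos: [0.477, 0.1499, 0.1951]
eef_rot: [119.1, 81.1, -51.6]
contact_force: [0.2, -0.8, -2.9]
gripper_width: 0.0175
tip [0.5552 0.1491 0.1   ] in lock frame [ 1.8  0.8 10.7] acc frame [  1.8 120.8  10.7] axis err deg [-0.13  0.  ] F slope [-1.5 -0.7 -2.5] M [ 0.44  0.59 -0.01]
J [ 47.    3.8 -30.2  10.4 -57.8  46.6] tcp [0.477  0.1499 0.1951] F [ 0.2 -0.8 -2.9] w 0.0175
lock t [ 0.0205  0.0004 -0.0099] a [-0.36 -0.13  0.17]
target [0.4888 0.1487 0.1757]
```

```bash
python3 -m creep '[{"ax":0,"ay":0,"az":0,"tx":0.002,"ty":0.0004,"tz":0.001,"fingers":0.0},{"ax":0,"ay":0,"az":0,"tx":0.009,"ty":0.0004,"tz":-0.003,"fingers":0.0},{"ax":0,"ay":0,"az":0,"tx":0.016,"ty":0.0004,"tz":-0.007,"fingers":0.0},{"ax":0,"ay":0,"az":0,"tx":0.0205,"ty":0.0004,"tz":-0.01,"fingers":0.0},{"ax":0,"ay":0,"az":0,"tx":0.0205,"ty":0.0004,"tz":-0.01,"fingers":0.0}]'; python3 tipnow.py;python3 tgt.py lock -.022 14; python3 snap.py 7 side
```

```text
time_s: 11.65
tcp_pos: [0.489, 0.1484, 0.1751]
eef_rot: [118.7, 81.1, -52.1]
contact_force: [-0.2, -0.0, -3.1]
gripper_width: 0.0178
tip [0.567  0.1475 0.0799] in lock frame [  0.   -0.4 -12.6] acc frame [  0.  119.6 -12.6] axis err deg [-0.08  0.06] F slope [-2.  -0.  -2.4] M [0.39 0.63 0.  ]
J [ 45.7   6.  -30.8  10.8 -54.9  47.2] tcp [0.489  0.1484 0.1751] F [-0.2 -0.  -3.1] w 0.0178
lock t [ 0.008  -0.0002 -0.0049] a [-0.38 -0.06  0.12]
target [0.4945 0.1484 0.1675]
side tcp px 233.75177214132495 216.32596171036448
crop origin 153 156
```

View pics/side7.png

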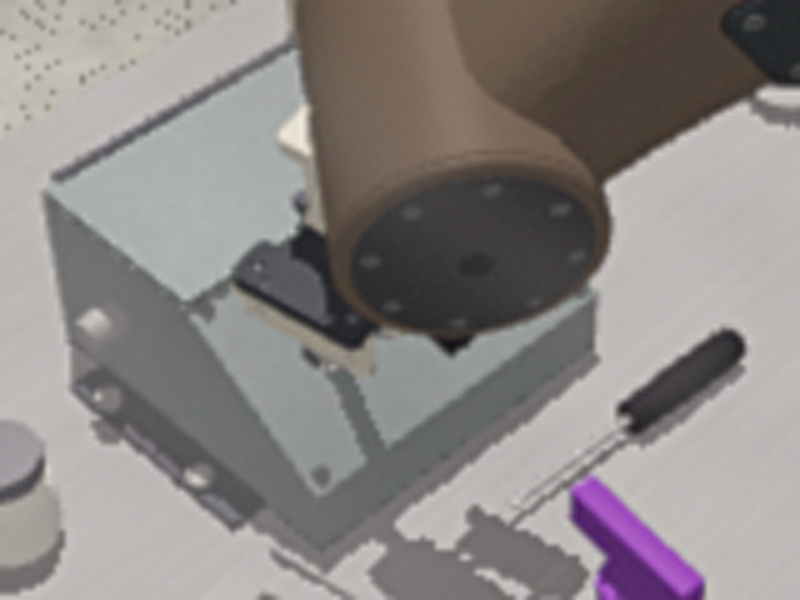

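```bash
python3 -m creep '[{"ax":0,"ay":0,"az":0,"tx":0.004,"ty":0,"tz":-0.0025,"fingers":0.0},{"ax":0,"ay":0,"az":0,"tx":0.008,"ty":0,"tz":-0.005,"fingers":0.0},{"ax":0,"ay":0,"az":0,"tx":0.008,"ty":0,"tz":-0.005,"fingers":0.0}]'; python3 tipnow.py;python3 tgt.py lock -.032 14
```

```text
time_s: 12.0
tcp_pos: [0.4947, 0.1485, 0.168]
eef_rot: [119.0, 81.1, -51.7]
contact_force: [0.4, -0.4, -2.7]
gripper_width: 0.0176
tip [0.5728 0.1477 0.0729] in lock frame [  0.7  -0.  -21.6] acc frame [  0.7 120.  -21.6] axis err deg [-0.12  0.02] F slope [-1.3 -0.4 -2.5] M [ 0.32  0.63 -0.05]
J [ 45.2   6.8 -30.9  11.  -53.9  47.5] tcp [0.4947 0.1485 0.168 ] F [ 0.4 -0.4 -2.7] w 0.0176
lock t [ 0.0092 -0.     -0.0048] a [-0.36 -0.11  0.16]
target [0.5003 0.1482 0.1593]
```

```bash
python3 -m creep '[{"ax":0,"ay":0,"az":0,"tx":0.0045,"ty":0,"tz":-0.0022,"fingers":0.0},{"ax":0,"ay":0,"az":0,"tx":0.009,"ty":0,"tz":-0.0045,"fingers":0.0},{"ax":0,"ay":0,"az":0,"tx":0.009,"ty":0,"tz":-0.0048,"fingers":0.0}]'; python3 tipnow.py;python3 tgt.py lock -.032 14
```

```text
time_s: 12.3
tcp_pos: [0.5008, 0.1486, 0.1598]
eef_rot: [119.5, 81.1, -51.2]
contact_force: [2.1, 0.4, -3.2]
gripper_width: 0.0178
tip [0.579  0.1478 0.0647] in lock frame [  1.1   0.4 -31.9] acc frame [  1.1 120.4 -31.9] axis err deg [-0.18 -0.03] F slope [-0.1  0.5 -3.8] M [0.63 0.06 0.1 ]
J [ 44.7   7.8 -31.   11.2 -52.6  47.7] tcp [0.5008 0.1486 0.1598] F [ 2.1  0.4 -3.2] w 0.0178
lock t [0.0005 0.0002 0.0006] a [-0.35 -0.18  0.18]
target [0.5003 0.1482 0.1593]
```

```bash
cat > turn.py <<'E'
import sys
from tipnow import *
ds=list(map(float,sys.argv[1:])); T,z=tip()
for d in ds:
    W=Ro.from_rotvec(z*np.radians(d)); p2=T+W.apply(p-T); w=np.degrees(Q.inv().apply(z)*np.radians(d)); t_=Q.inv().apply(p2-p)
    print(d,'a',w.round(2),'t',t_.round(4))
E
python3 turn.py 8 16 24 32 40
```

```text
8.0 a [-6.93  0.    4.  ] t [-0.      0.0013 -0.0001]
16.0 a [-13.86   0.     8.  ] t [-0.0002  0.0026 -0.0003]
24.0 a [-20.78   0.    12.  ] t [-0.0004  0.0038 -0.0007]
32.0 a [-27.71   0.    16.  ] t [-0.0007  0.005  -0.0012]
40.0 a [-34.64   0.    20.  ] t [-0.0011  0.006  -0.0019]
```

```bash
python3 -m creep '[{"ax":-5.2,"ay":0,"az":3,"tx":0,"ty":0.001,"tz":0,"fingers":0.0},{"ax":-10.4,"ay":0,"az":6,"tx":-0.0001,"ty":0.002,"tz":-0.0002,"fingers":0.0},{"ax":-15.6,"ay":0,"az":9,"tx":-0.0003,"ty":0.0029,"tz":-0.0004,"fingers":0.0},{"ax":-20.8,"ay":0,"az":12,"tx":-0.0004,"ty":0.0038,"tz":-0.0007,"fingers":0.0}]'; python3 tipnow.py; python3 tgt.py lock -.032 38; python3 turn.py 8 16 24 32 40
```

```text
time_s: 12.7
tcp_pos: [0.5022, 0.1455, 0.1615]
eef_rot: [87.8, 69.3, -62.1]
contact_force: [0.9, -1.0, -2.0]
gripper_width: 0.0178
tip [0.5792 0.1484 0.0656] in lock frame [  1.8   1.  -31.3] acc frame [  1.8 121.  -31.3] axis err deg [-0.22 -0.08] F slope [-0.4 -0.9 -2.2] M [ 1.16 -0.12  0.  ]
J [ 51.    9.7 -35.6  23.2 -55.4  53.9] tcp [0.5022 0.1455 0.1615] F [ 0.9 -1.  -2. ] w 0.0178
lock t [ 0.0013 -0.0001  0.001 ] a [-0.2  -0.22  0.03]
target [0.5015 0.1446 0.1603]
8.0 a [-6.93 -0.    4.  ] t [-0.      0.0013 -0.0001]
16.0 a [-13.86  -0.     8.  ] t [-0.0002  0.0026 -0.0003]
24.0 a [-20.78  -0.    12.  ] t [-0.0004  0.0038 -0.0007]
32.0 a [-27.71  -0.    16.  ] t [-0.0007  0.005  -0.0012]
40.0 a [-34.64  -0.    20.  ] t [-0.0011  0.006  -0.0019]
```

```bash
python3 -m creep '[{"ax":-6.9,"ay":0,"az":4,"tx":0.0005,"ty":0.0013,"tz":0.0003,"fingers":0.0},{"ax":-13.9,"ay":0,"az":8,"tx":0.0006,"ty":0.0026,"tz":0,"fingers":0.0},{"ax":-20.8,"ay":0,"az":12,"tx":0.0004,"ty":0.0038,"tz":-0.0003,"fingers":0.0},{"ax":-27.7,"ay":0,"az":16,"tx":0.0001,"ty":0.005,"tz":-0.0008,"fingers":0.0},{"ax":-34.6,"ay":0,"az":20,"tx":-0.0003,"ty":0.006,"tz":-0.0015,"fingers":0.0}]'; python3 tipnow.py; python3 tgt.py lock -.032 78; python3 turn.py 4 8 12 16 20
```

```text
time_s: 13.2
tcp_pos: [0.5063, 0.1421, 0.1644]
eef_rot: [61.8, 50.2, -51.8]
contact_force: [1.5, -0.8, 0.9]
gripper_width: 0.0175
tip [0.5791 0.1487 0.0654] in lock frame [  1.5   1.3 -31.4] acc frame [  1.5 121.3 -31.4] axis err deg [-0.27 -0.1 ] F slope [ 1.7 -0.7 -0.1] M [ 1.1   0.26 -0.01]
J [ 58.8  11.4 -48.8  46.1 -56.3  62.1] tcp [0.5063 0.1421 0.1644] F [ 1.5 -0.8  0.9] w 0.0175
lock t [ 0.0011 -0.0007  0.0007] a [-0.22 -0.16 -0.16]
target [0.5059 0.1411 0.1634]
4.0 a [-3.46  0.    2.  ] t [-0.      0.0007 -0.    ]
8.0 a [-6.93  0.    4.  ] t [-0.      0.0013 -0.0001]
12.0 a [-10.39   0.     6.  ] t [-0.0001  0.002  -0.0002]
16.0 a [-13.86   0.     8.  ] t [-0.0002  0.0026 -0.0003]
20.0 a [-17.32   0.    10.  ] t [-0.0003  0.0032 -0.0005]
```

```bash
python3 -m creep '[{"ax":-1.7,"ay":0,"az":1,"tx":0,"ty":0.0003,"tz":0,"fingers":0.0},{"ax":-3.5,"ay":0,"az":2,"tx":0,"ty":0.0006,"tz":0,"fingers":0.0},{"ax":-3.5,"ay":0,"az":2,"tx":0,"ty":0.0006,"tz":0,"fingers":0.0}]'; python3 tipnow.py; python3 turn.py 4 8;python3 tgt.py lock -.032 82
```

```text
time_s: 13.5
tcp_pos: [0.5066, 0.1415, 0.1646]
eef_rot: [59.7, 48.6, -50.4]
contact_force: [0.5, 2.5, 5.0]
gripper_width: 0.018
tip [0.5789 0.1483 0.0652] in lock frame [  1.2   0.8 -31.4] acc frame [  1.2 120.8 -31.4] axis err deg [-0.24 -0.1 ] F slope [3.2 2.5 3.8] M [ 1.37 -0.02  0.31]
4.0 a [-3.46  0.    2.  ] t [-0.      0.0007 -0.    ]
8.0 a [-6.93  0.    4.  ] t [-0.      0.0013 -0.0001]
J [ 59.2  11.4 -50.3  48.5 -56.2  62.8] tcp [0.5066 0.1415 0.1646] F [0.5 2.5 5. ] w 0.018
lock t [ 0.0008 -0.0006  0.0003] a [-0.51 -0.14  0.04]
target [0.5064 0.1409 0.1638]
```

```bash
python3 -m creep '[{"ax":-1.7,"ay":0,"az":1,"tx":0,"ty":0.0003,"tz":0,"fingers":0.0},{"ax":-3.5,"ay":0,"az":2,"tx":0,"ty":0.0006,"tz":0,"fingers":0.0},{"ax":-3.5,"ay":0,"az":2,"tx":0,"ty":0.0006,"tz":0,"fingers":0.0}]'; python3 tipnow.py; python3 tgt.py lock -.032 86
```

```text
time_s: 13.8
tcp_pos: [0.5072, 0.1414, 0.165]
eef_rot: [57.4, 46.9, -48.9]
contact_force: [-0.0, 1.7, 6.1]
gripper_width: 0.018
tip [0.5789 0.1482 0.0652] in lock frame [  1.3   0.8 -31.4] acc frame [  1.3 120.8 -31.4] axis err deg [-0.23 -0.11] F slope [3.4 1.7 5. ] M [ 1.44 -0.    0.32]
J [ 59.5  11.4 -51.9  51.3 -56.2  63.5] tcp [0.5072 0.1414 0.165 ] F [-0.   1.7  6.1] w 0.018
lock t [ 0.0008 -0.0007  0.0003] a [-0.5  -0.13  0.04]
target [0.5069 0.1408 0.1641]
```

```bash
python3 -m creep '[{"ax":-2.6,"ay":0,"az":1.5,"tx":0,"ty":0.0004,"tz":0,"fingers":0.0},{"ax":-5.2,"ay":0,"az":3,"tx":0,"ty":0.001,"tz":0,"fingers":0.0},{"ax":-5.2,"ay":0,"az":3,"tx":0,"ty":0.001,"tz":0,"fingers":0.0}]'; python3 tipnow.py; python3 tgt.py lock -.032 92; python3 -c "
from h import *
c=r.get_state();print(c['moment'],c['gripper_width'])"; python3 snap.py 8
```

```text
time_s: 14.1
tcp_pos: [0.5079, 0.1412, 0.1654]
eef_rot: [53.9, 44.5, -46.5]
contact_force: [1.0, 3.2, 5.7]
gripper_width: 0.0176
tip [0.5788 0.1482 0.0651] in lock frame [  1.1   0.7 -31.5] acc frame [  1.1 120.7 -31.5] axis err deg [-0.22 -0.11] F slope [4.  3.2 4.2] M [ 1.83 -0.04  0.62]
J [ 59.7  11.4 -54.4  55.7 -56.1  64.4] tcp [0.5079 0.1412 0.1654] F [1.  3.2 5.7] w 0.0176
lock t [ 0.0006 -0.0006  0.0001] a [-0.49 -0.11  0.02]
target [0.5077 0.1408 0.1647]
[ 1.82659933 -0.040845    0.61639674] 0.017575182132340716
side tcp px 230.79249840625207 214.23663542436068
crop origin 150 154
top tcp px 222.2671705295385 204.88785762011696
crop origin 142 144
```

View pics/side8.png

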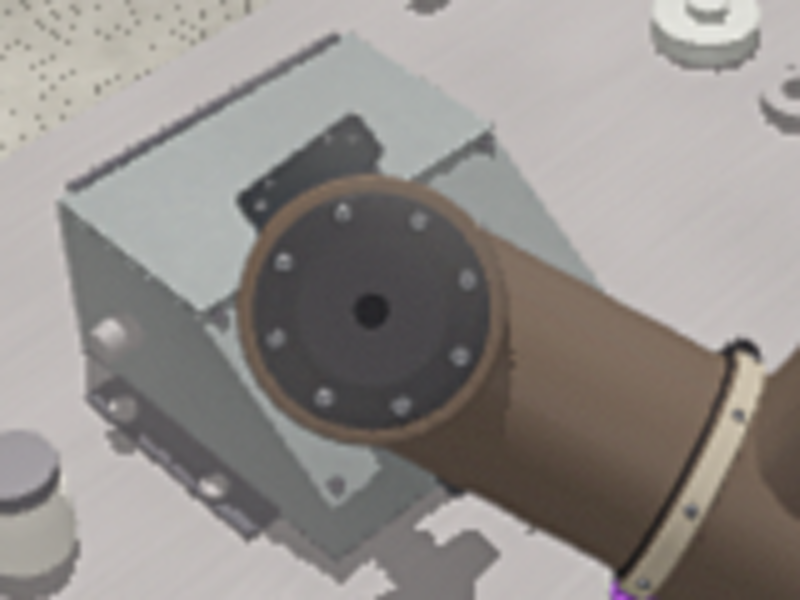

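View pics/top8.png

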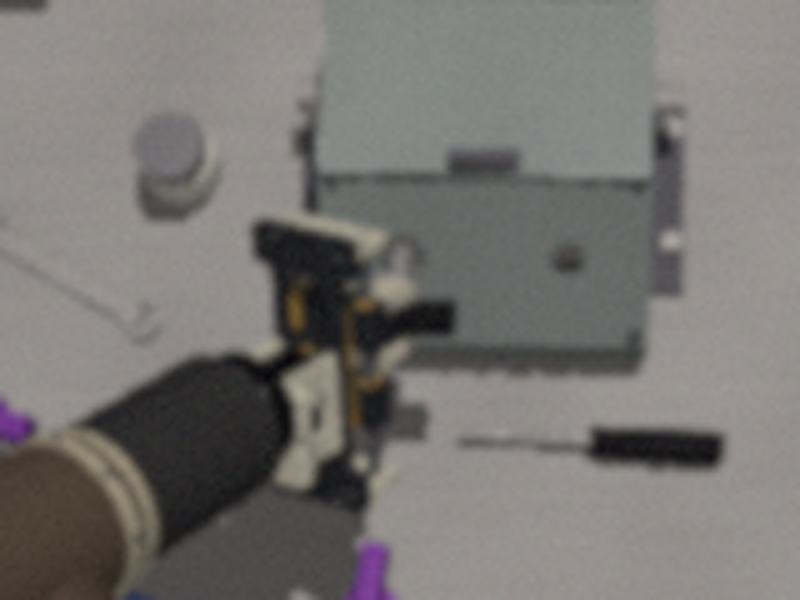

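```bash
python3 -m creep '[{"ax":0,"ay":0,"az":0,"tx":-0.0087,"ty":0,"tz":0.005,"fingers":0.0},{"ax":0,"ay":0,"az":0,"tx":-0.0217,"ty":0,"tz":0.0125,"fingers":0.0},{"ax":0,"ay":0,"az":0,"tx":-0.035,"ty":0,"tz":0.02,"fingers":0.0},{"ax":0,"ay":0,"az":0,"tx":-0.052,"ty":0,"tz":0.03,"fingers":0.0},{"ax":0,"ay":0,"az":0,"tx":-0.052,"ty":0,"tz":0.03,"fingers":0.0}]'; python3 tipnow.py; python3 tgt.py acc .03 60; python3 snap.py 9
```

```text
time_s: 14.7
tcp_pos: [0.472, 0.1418, 0.2142]
eef_rot: [53.8, 44.6, -46.6]
contact_force: [-0.3, 0.4, -4.1]
gripper_width: 0.0178
tip [0.5426 0.1488 0.1136] in lock frame [-0.6 -0.1 29.1] acc frame [ -0.6 119.9  29.1] axis err deg [-0.08 -0.13] F slope [-2.6  0.4 -3.2] M [2.28 2.28 0.11]
J [ 66.8   5.5 -52.3  46.8 -63.7  69.2] tcp [0.472  0.1418 0.2142] F [-0.3  0.4 -4.1] w 0.0178
acc t [ 0.058  -0.0071  0.103 ] a [ 27.19  -0.14 -15.75]
target [0.4635 0.0237 0.2126]
side tcp px 239.63315186643962 208.07534666941314
crop origin 159 148
top tcp px 220.92635854566308 212.79860867697823
crop origin 140 152
```

View pics/side9.png

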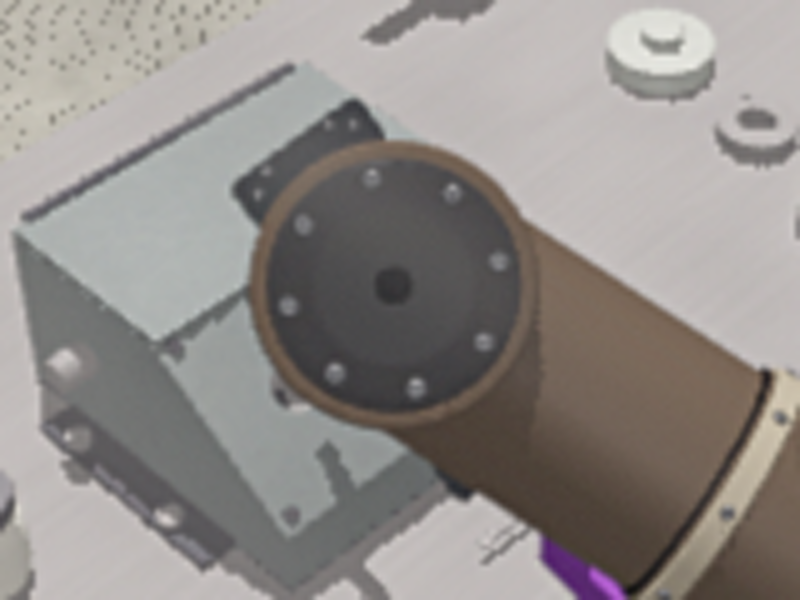

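View pics/top9.png

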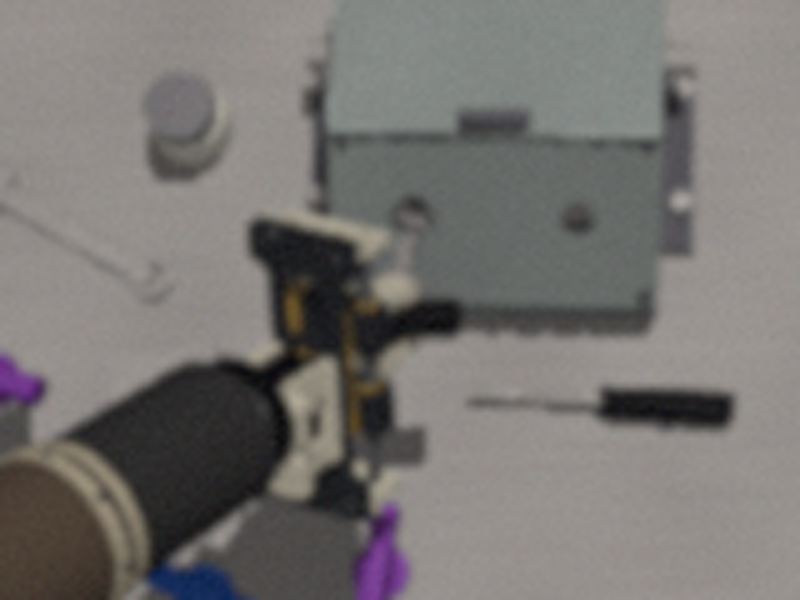

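```bash
python3 tgt.py acc .05 20; python3 -m creep '[{"ax":8,"ay":0,"az":-4,"tx":-0.005,"ty":-0.01,"tz":0.04,"fingers":0.0},{"ax":30,"ay":0,"az":-17,"tx":0.038,"ty":-0.021,"tz":0.12,"fingers":0.0},{"ax":61.8,"ay":0,"az":-35.8,"tx":0.038,"ty":-0.021,"tz":0.12,"fingers":0.0},{"ax":61.8,"ay":0,"az":-35.8,"tx":0.038,"ty":-0.021,"tz":0.12,"fingers":0.0},{"ax":61.8,"ay":0,"az":-35.8,"tx":0.038,"ty":-0.021,"tz":0.12,"fingers":0.0}]' ; python3 tipnow.py; python3 tgt.py acc .05 20
```

```text
J [ 66.8   5.7 -52.4  46.9 -63.5  69.2] tcp [0.4724 0.1417 0.2131] F [ 0.1 -0.5 -2.9] w 0.018
acc t [ 0.0372 -0.011   0.109 ] a [ 61.93  -0.1  -35.77]
target [0.4488 0.0292 0.2266]
time_s: 15.3
tcp_pos: [0.4375, 0.018, 0.225]
eef_rot: [80.0, 64.0, -61.0]
contact_force: [0.2, 0.4, -2.5]
gripper_width: 0.0174
tip [0.5136 0.0218 0.1284] in lock frame [ -11.9 -128.1   55. ] acc frame [-11.9  -8.1  55. ] axis err deg [-0.26  0.13] F slope [-1.3  0.4 -2.1] M [1.54 1.02 0.05]
J [ 50.2  -5.4 -45.8  27.4 -62.5  63.2] tcp [0.4375 0.018  0.225 ] F [ 0.2  0.4 -2.5] w 0.0174
acc t [-0.0033 -0.0004 -0.0157] a [ 24.29  -0.15 -14.32]
target [0.4488 0.0292 0.2266]
```

```bash
python3 -m creep '[{"ax":8,"ay":0,"az":-4.7,"tx":-0.003,"ty":0,"tz":-0.008,"fingers":0.0},{"ax":16,"ay":0,"az":-9.5,"tx":-0.003,"ty":0,"tz":-0.016,"fingers":0.0},{"ax":24.3,"ay":0,"az":-14.3,"tx":-0.003,"ty":0,"tz":-0.016,"fingers":0.0},{"ax":24.3,"ay":0,"az":-14.3,"tx":-0.003,"ty":0,"tz":-0.016,"fingers":0.0}]' ; python3 tipnow.py; python3 tgt.py acc .02 20; python3 snap.py 10
python3 - <<'E'
from plan import *
from h import *
import pickle
for n_ in('side','top'):
  ims=[]
  for tg in('0','10'):
    c=pickle.load(open(n_+tg+'.pkl','rb')); u,v=proj(c,LOCK); u=int(u);v=int(v)
    im=c['pixels'][v-15:v+16,u-15:u+16]; im=cv2.normalize(cv2.resize(im,None,fx=12,fy=12,interpolation=cv2.INTER_CUBIC),None,0,255,cv2.NORM_MINMAX); ims.append(im)
  cv2.imwrite(f'pics/cmp_{n_}.png',np.hstack(ims))
E
```

```text
time_s: 15.7
tcp_pos: [0.4502, 0.0297, 0.2266]
eef_rot: [106.6, 78.1, -58.6]
contact_force: [-0.6, 0.2, -3.4]
gripper_width: 0.0174
tip [0.5281 0.03   0.1312] in lock frame [   1.3 -119.3   49.2] acc frame [ 1.3  0.7 49.2] axis err deg [-0.1  -0.02] F slope [-2.5  0.2 -2.5] M [ 0.65  0.65 -0.05]
J [ 39.5  -4.  -35.3  13.4 -61.1  58.5] tcp [0.4502 0.0297 0.2266] F [-0.6  0.2 -3.4] w 0.0174
acc t [ 0.0259  0.0002 -0.0135] a [ 0.04 -0.1  -0.04]
target [0.466  0.0285 0.202 ]
side tcp px 273.34629055578347 188.11955415945673
crop origin 193 128
top tcp px 255.0580644748039 218.4280294872146
crop origin 175 158
```

View pics/cmp_side.png

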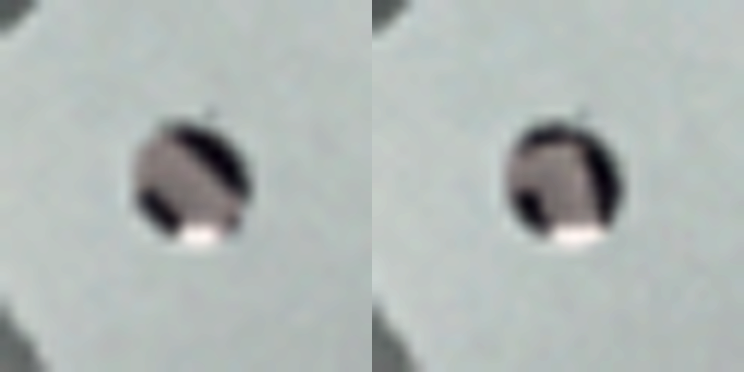

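View pics/cmp_top.png

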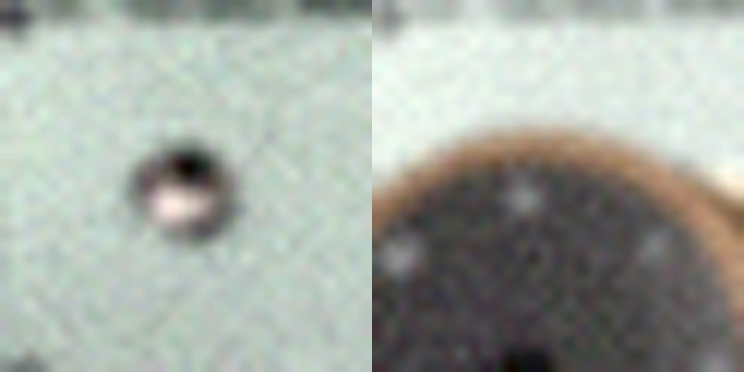

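View pics/side10.png

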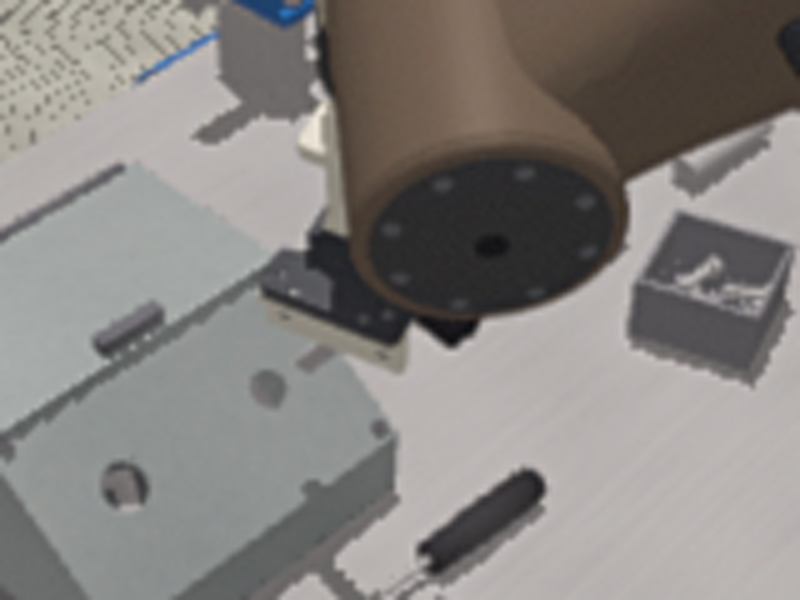

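The side view shows the socket has turned: its dark right edge has rotated clockwise-to-vertical in the image. I'll rectify the picture to measure the angle.

```bash
cat > rect.py <<'E'
from plan import *
from h import *
import pickle,sys
ims=[]
for tg in sys.argv[1:]:
    c=pickle.load(open('side'+tg+'.pkl','rb'))
    for dz in(-.018,):
        o=[];d=[]
        for i,j in((-.02,-.02),(-.02,.02),(.02,.02),(.02,-.02)):
            P=LOCK+dz*n+i*xs+(j-.003)*ys; o.append(proj(c,P)); d.append((( -j)/.04*400+200,(-i)/.04*400+200))
        H=cv2.getPerspectiveTransform(np.float32(o),np.float32(d)); w=cv2.warpPerspective(c['pixels'],H,(400,400),flags=cv2.INTER_LINEAR); w=cv2.normalize(w,None,0,255,cv2.NORM_MINMAX); ims.append(w)
cv2.imwrite('pics/rect_'+'_'.join(sys.argv[1:])+'.png',np.hstack(ims))
E
python3 rect.py 0 10
```

```text
(no output)
```

View pics/rect_0_10.png

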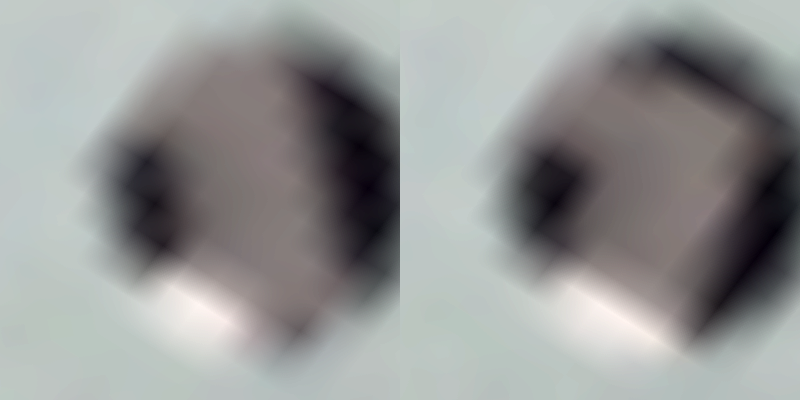

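Run:
```python
from tipnow import *
import pickle
a=pickle.load(open('side10.pkl','rb'));T,z=tip();print(proj(a,T),proj(a,T+.05*z),proj(a,ACC), proj(a,T-.049*z))
cv2.imwrite('pics/k10.png',cv2.resize(a['pixels'][180:220,230:290],None,fx=12,fy=12,interpolation=cv2.INTER_CUBIC))
```

```text
(np.float64(252.47699593699662), np.float64(200.2240652330453)) (np.float64(259.5768916137117), np.float64(194.74558520813247)) (np.float64(246.1547222845299), np.float64(205.5162596891627)) (np.float64(245.95666811425852), np.float64(205.25533433322477))
```

View pics/k10.png

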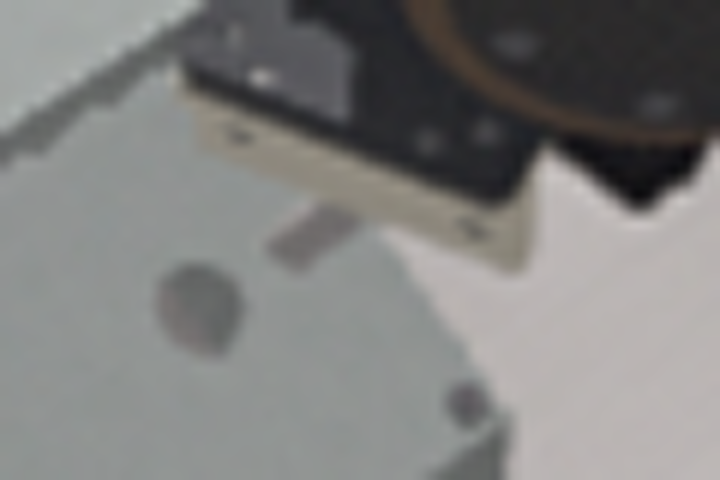

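```bash
python3 tgt.py acc .005 20; python3 -m creep '[{"ax":0,"ay":0,"az":0,"tx":0.013,"ty":0,"tz":-0.007,"fingers":0.0},{"ax":0,"ay":0,"az":0,"tx":0.026,"ty":0,"tz":-0.0135,"fingers":0.0},{"ax":0,"ay":0,"az":0,"tx":0.039,"ty":0,"tz":-0.021,"fingers":0.0},{"ax":0,"ay":0,"az":0,"tx":0.039,"ty":0,"tz":-0.021,"fingers":0.0}]'; python3 tipnow.py; python3 tgt.py acc -.025 20
```

```text
J [ 39.6  -4.1 -35.4  13.6 -61.2  58.6] tcp [0.4498 0.0293 0.2265] F [ 0.2  0.3 -3.7] w 0.0175
acc t [ 0.0389 -0.0001 -0.0215] a [ 0.34 -0.1  -0.22]
target [0.4746 0.0282 0.1898]
time_s: 16.2
tcp_pos: [0.4735, 0.0286, 0.1881]
eef_rot: [105.0, 77.9, -59.6]
contact_force: [-0.5, -0.6, -3.0]
gripper_width: 0.0173
tip [0.5511 0.0289 0.0925] in lock frame [  -2.  -119.5    4.3] acc frame [-2.   0.5  4.3] axis err deg [ 0.04 -0.01] F slope [-2.1 -0.7 -2.1] M [ 0.63  0.77 -0.03]
J [ 37.3   0.5 -36.8  14.7 -55.   59.3] tcp [0.4735 0.0286 0.1881] F [-0.5 -0.6 -3. ] w 0.0173
acc t [ 0.0245  0.001  -0.0161] a [ 0.63  0.04 -0.33]
target [0.4918 0.0275 0.1652]
```

```bash
python3 -m creep '[{"ax":0,"ay":0,"az":0,"tx":0.001,"ty":0.0005,"tz":-0.002,"fingers":0.0},{"ax":0,"ay":0,"az":0,"tx":0.009,"ty":0.001,"tz":-0.007,"fingers":0.0},{"ax":0,"ay":0,"az":0,"tx":0.017,"ty":0.001,"tz":-0.012,"fingers":0.0},{"ax":0,"ay":0,"az":0,"tx":0.0245,"ty":0.001,"tz":-0.016,"fingers":0.0},{"ax":0,"ay":0,"az":0,"tx":0.0245,"ty":0.001,"tz":-0.016,"fingers":0.0}]'; python3 tipnow.py; python3 tgt.py acc -.042 20
```

```text
time_s: 16.7
tcp_pos: [0.4927, 0.0279, 0.1663]
eef_rot: [105.9, 78.0, -58.9]
contact_force: [-0.5, -1.6, -3.9]
gripper_width: 0.0177
tip [0.5705 0.0284 0.0709] in lock frame [   1.5 -119.3  -24.6] acc frame [  1.5   0.7 -24.6] axis err deg [-0.08 -0.07] F slope [-2.6 -1.6 -2.9] M [ 0.65  0.7  -0.05]
J [ 35.5   3.6 -37.   15.4 -51.3  59.8] tcp [0.4927 0.0279 0.1663] F [-0.5 -1.6 -3.9] w 0.0177
acc t [ 0.0158 -0.0001 -0.0075] a [ 0.47 -0.1  -0.22]
target [0.5016 0.0271 0.1513]
```

```bash
python3 -m creep '[{"ax":0,"ay":0,"az":0,"tx":0.005,"ty":0,"tz":-0.002,"fingers":0.0},{"ax":0,"ay":0,"az":0,"tx":0.01,"ty":0,"tz":-0.0045,"fingers":0.0},{"ax":0,"ay":0,"az":0,"tx":0.0135,"ty":0,"tz":-0.0065,"fingers":0.0},{"ax":0,"ay":0,"az":0,"tx":0.0135,"ty":0,"tz":-0.0065,"fingers":0.0}]'; python3 tipnow.py; python3 tgt.py acc -.042 20; python3 snap.py 11 top
```

```text
time_s: 17.1
tcp_pos: [0.5008, 0.0276, 0.1545]
eef_rot: [106.5, 78.0, -58.3]
contact_force: [-1.0, 0.3, -0.7]
gripper_width: 0.0177
tip [0.5788 0.0282 0.0593] in lock frame [   1.6 -119.2  -38.8] acc frame [  1.6   0.8 -38.8] axis err deg [-0.17 -0.13] F slope [-1.2  0.3 -0. ] M [0.68 0.76 0.  ]
J [ 34.8   5.1 -37.3  15.9 -49.4  59.8] tcp [0.5008 0.0276 0.1545] F [-1.   0.3 -0.7] w 0.0177
acc t [ 0.0034 -0.     -0.0004] a [ 0.46 -0.21 -0.2 ]
target [0.5016 0.0271 0.1513]
top tcp px 255.48363770262986 207.01820402036535
crop origin 175 147
```

View pics/top11.png

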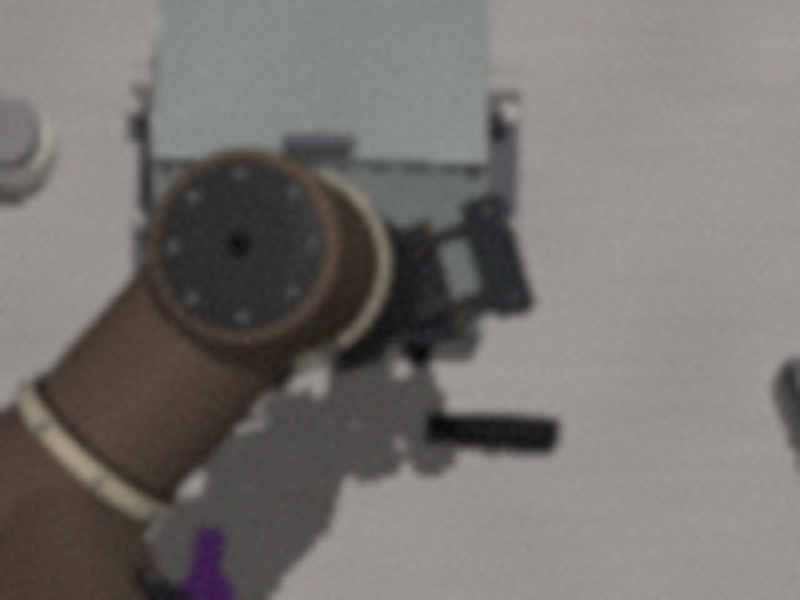

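```bash
python3 -m creep '[{"ax":0,"ay":0,"az":0,"tx":0.0015,"ty":0,"tz":-0.001,"fingers":0.0},{"ax":0,"ay":0,"az":0,"tx":0.003,"ty":0,"tz":-0.0018,"fingers":0.0},{"ax":0,"ay":0,"az":0,"tx":0.003,"ty":0,"tz":-0.0018,"fingers":0.0}]'; python3 tipnow.py; python3 snap.py 12 side
```

```text
time_s: 17.45
tcp_pos: [0.5027, 0.0276, 0.1521]
eef_rot: [106.6, 78.0, -58.2]
contact_force: [-2.8, 1.4, 1.4]
gripper_width: 0.0174
tip [0.5807 0.0282 0.0569] in lock frame [   1.8 -119.1  -41.9] acc frame [  1.8   0.9 -41.9] axis err deg [-0.19 -0.14] F slope [-1.5  1.3  2.7] M [ 0.49  1.18 -0.14]
side tcp px 259.197222001561 198.66031989534764
crop origin 179 138
```

View pics/side12.png

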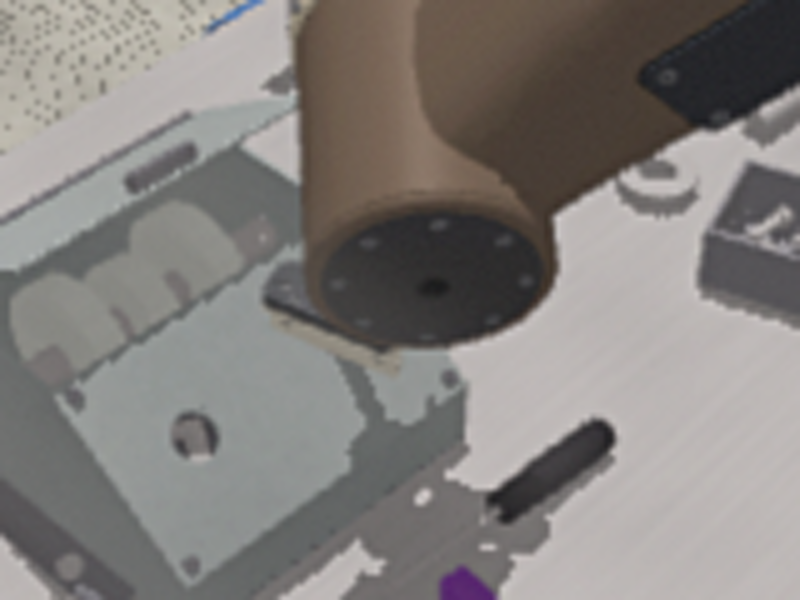

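The flap is open: the inner pulleys are visible and the flap stands raised. Now I'll withdraw along the key's axis.

```bash
python3 -m creep '[{"ax":0,"ay":0,"az":0,"tx":-0.0173,"ty":0,"tz":0.01,"fingers":0.0},{"ax":0,"ay":0,"az":0,"tx":-0.0433,"ty":0,"tz":0.025,"fingers":0.0},{"ax":0,"ay":0,"az":0,"tx":-0.0693,"ty":0,"tz":0.04,"fingers":0.0},{"ax":0,"ay":0,"az":0,"tx":-0.095,"ty":0,"tz":0.055,"fingers":0.0}]'; python3 tipnow.py; python3 tgt.py stand 30 .19;python3 snap.py 13
```

```text
time_s: 17.9
tcp_pos: [0.4383, 0.0296, 0.242]
eef_rot: [106.3, 78.0, -58.5]
contact_force: [-0.2, 1.3, -3.3]
gripper_width: 0.0175
tip [0.5162 0.0301 0.1467] in lock frame [   0.4 -119.7   68.6] acc frame [ 0.4  0.3 68.6] axis err deg [-0.13 -0.13] F slope [-2.1  1.3 -2.5] M [0.75 0.58 0.03]
J [ 40.8  -6.1 -34.9  13.2 -63.7  58.2] tcp [0.4383 0.0296 0.242 ] F [-0.2  1.3 -3.3] w 0.0175
stand t [-0.1237 -0.2728 -0.0712] a [ 97.8  -34.26 -31.88]
target [0.4248 0.3289 0.3127]
side tcp px 276.88891909321705 184.7928983985826
crop origin 196 124
top tcp px 254.7275289955506 220.82011814781978
crop origin 174 160
```

```bash
python3 rect.py 0 12 13
```

View pics/rect_0_12_13.png

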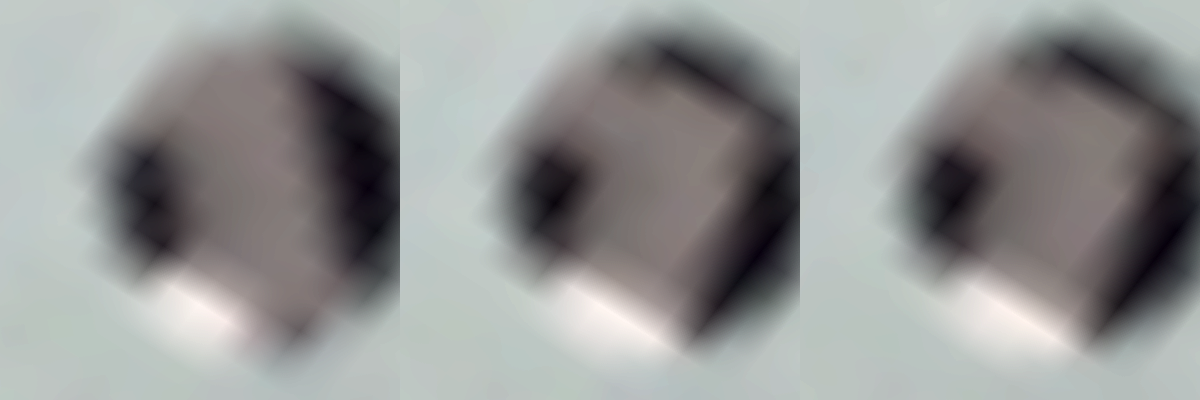

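View pics/side13.png

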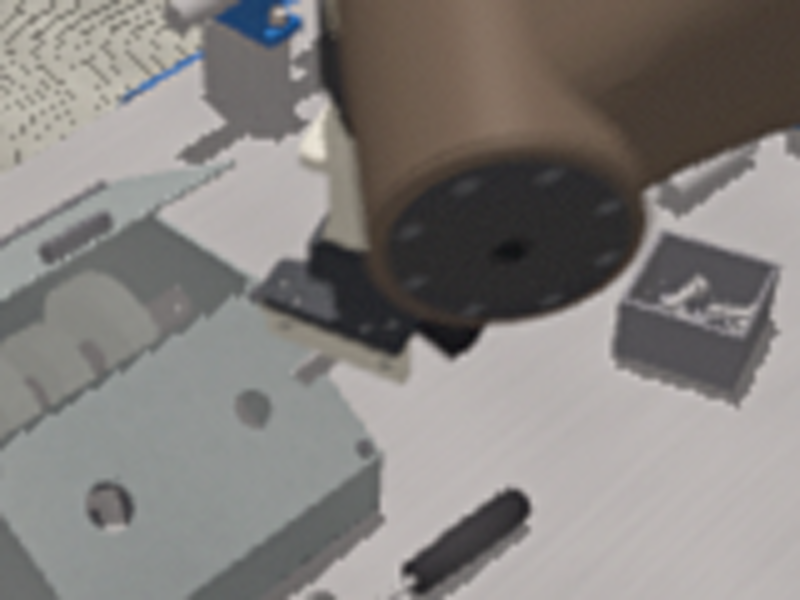

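```bash
python3 -m creep '[{"ax":8,"ay":-2.8,"az":-2.6,"tx":-0.035,"ty":-0.02,"tz":-0.01,"fingers":0.0},{"ax":97.8,"ay":-34.3,"az":-31.9,"tx":-0.124,"ty":-0.273,"tz":-0.071,"fingers":0.0},{"ax":97.8,"ay":-34.3,"az":-31.9,"tx":-0.124,"ty":-0.273,"tz":-0.071,"fingers":0.0},{"ax":97.8,"ay":-34.3,"az":-31.9,"tx":-0.124,"ty":-0.273,"tz":-0.071,"fingers":0.0},{"ax":97.8,"ay":-34.3,"az":-31.9,"tx":-0.124,"ty":-0.273,"tz":-0.071,"fingers":0.0}]'; python3 tgt.py stand 30 .19
```

```text
time_s: 18.5
tcp_pos: [0.4294, 0.2573, 0.3007]
eef_rot: [-3.4, 83.1, 152.0]
contact_force: [1.8, -0.4, -3.9]
gripper_width: 0.0176
J [ 47.9   4.   -8.5  -6.9 -79.2  18.9] tcp [0.4294 0.2573 0.3007] F [ 1.8 -0.4 -3.9] w 0.0176
stand t [-0.0074 -0.0632  0.0351] a [ 58.7  -20.58 -19.21]
target [0.4248 0.3289 0.3127]
```

```bash
python3 -m creep '[{"ax":58.7,"ay":-20.6,"az":-19.2,"tx":-0.0074,"ty":-0.063,"tz":0.035,"fingers":0.0},{"ax":58.7,"ay":-20.6,"az":-19.2,"tx":-0.0074,"ty":-0.063,"tz":0.035,"fingers":0.0},{"ax":58.7,"ay":-20.6,"az":-19.2,"tx":-0.0074,"ty":-0.063,"tz":0.035,"fingers":0.0},{"ax":58.7,"ay":-20.6,"az":-19.2,"tx":-0.0074,"ty":-0.063,"tz":0.035,"fingers":0.0},{"ax":58.7,"ay":-20.6,"az":-19.2,"tx":-0.0074,"ty":-0.063,"tz":0.035,"fingers":0.0}]'; python3 tgt.py stand 30 .19
```

```text
time_s: 19.0
tcp_pos: [0.4248, 0.3265, 0.3119]
eef_rot: [-7.7, 67.5, 107.7]
contact_force: [0.4, -0.4, -3.7]
gripper_width: 0.0177
J [ 42.6   2.4  -6.3 -21.4 -72.6 -12.4] tcp [0.4248 0.3265 0.3119] F [ 0.4 -0.4 -3.7] w 0.0177
stand t [ 0.0001 -0.0011  0.0023] a [19.94 -7.03 -6.56]
target [0.4248 0.3289 0.3127]
```

```bash
python3 -m creep '[{"ax":19.9,"ay":-7,"az":-6.6,"tx":0,"ty":-0.001,"tz":0.003,"fingers":0.0},{"ax":19.9,"ay":-7,"az":-6.6,"tx":0,"ty":-0.001,"tz":0.003,"fingers":0.0},{"ax":19.9,"ay":-7,"az":-6.6,"tx":0,"ty":-0.001,"tz":0.003,"fingers":0.0},{"ax":19.9,"ay":-7,"az":-6.6,"tx":0,"ty":-0.001,"tz":0.003,"fingers":0.0}]'; python3 tgt.py stand 30 .16;python3 snap.py 14 side; python3 tipnow.py
```

```text
time_s: 19.4
tcp_pos: [0.4237, 0.3281, 0.3135]
eef_rot: [-0.3, 60.1, 94.0]
contact_force: [-0.6, 0.2, -2.1]
gripper_width: 0.0175
J [ 39.7  -1.8 -11.  -26.6 -64.8 -27.4] tcp [0.4237 0.3281 0.3135] F [-0.6  0.2 -2.1] w 0.0175
stand t [ 0.027  -0.0012 -0.0148] a [ 0.26 -0.07  0.01]
target [0.4248 0.3289 0.2827]
side tcp px 196.66568033117326 228.24628085510122
crop origin 116 168
tip [0.4251 0.3189 0.1911] in lock frame [-57.7 165.4 163.6] acc frame [-57.7 285.4 163.6] axis err deg [32.68  0.1 ] F slope [-1.5  0.8 -2.3] M [-2.2  -0.13 -0.01]
```

View pics/side14.png

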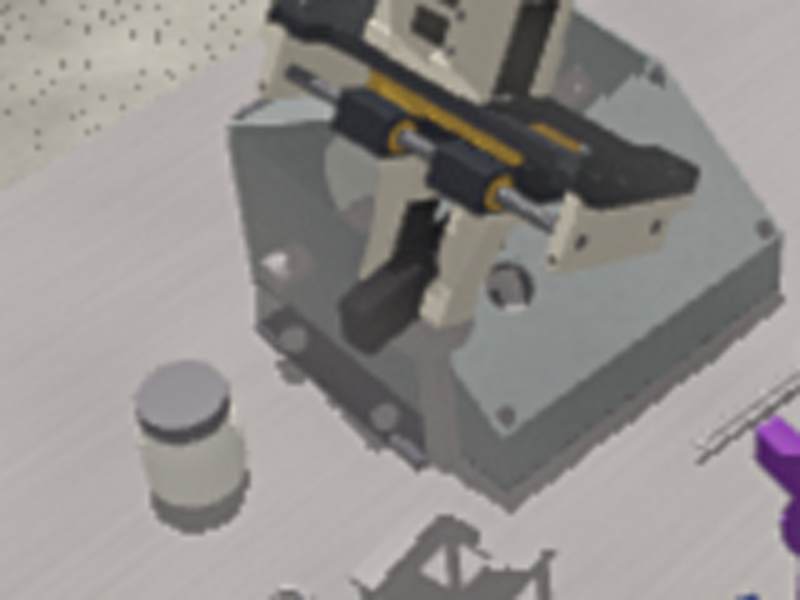

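```bash
python3 -m creep '[{"ax":0,"ay":0,"az":0,"tx":0.026,"ty":0,"tz":-0.014,"fingers":0.0},{"ax":0,"ay":0,"az":0,"tx":0.052,"ty":0,"tz":-0.029,"fingers":0.0},{"ax":0,"ay":0,"az":0,"tx":0.0615,"ty":0,"tz":-0.0335,"fingers":0.0},{"ax":0,"ay":0,"az":0,"tx":0.0615,"ty":0,"tz":-0.0335,"fingers":0.0}]'; python3 tgt.py stand 30 .022;python3 tipnow.py
```

```text
time_s: 19.85
tcp_pos: [0.4238, 0.3308, 0.2426]
eef_rot: [-0.1, 60.2, 94.3]
contact_force: [-0.1, 0.6, -2.4]
gripper_width: 0.0176
J [ 39.5   1.5 -16.3 -28.8 -57.5 -22.5] tcp [0.4238 0.3308 0.2426] F [-0.1  0.6 -2.4] w 0.0176
stand t [ 0.084  -0.0008 -0.0504] a [ 0.41 -0.2  -0.17]
target [0.4248 0.3289 0.1447]
tip [0.4247 0.321  0.12  ] in lock frame [-99.  167.5 105.6] acc frame [-99.  287.5 105.6] axis err deg [32.8  0.2] F slope [-1.5  0.6 -1.9] M [-2.2  -0.1   0.01]
```

```bash
python3 -m creep '[{"ax":0,"ay":0,"az":0,"tx":0.02,"ty":0,"tz":-0.0115,"fingers":0.0},{"ax":0,"ay":0,"az":0,"tx":0.045,"ty":0,"tz":-0.026,"fingers":0.0},{"ax":0,"ay":0,"az":0,"tx":0.07,"ty":0,"tz":-0.0405,"fingers":0.0},{"ax":0,"ay":0,"az":0,"tx":0.085,"ty":0,"tz":-0.049,"fingers":0.0},{"ax":0,"ay":0,"az":0,"tx":0.085,"ty":0,"tz":-0.049,"fingers":0.0}]'; python3 go.py;python3 tipnow.py
```

```text
time_s: 20.35
tcp_pos: [0.4245, 0.331, 0.1453]
eef_rot: [-0.2, 60.1, 94.2]
contact_force: [-0.5, 0.7, -2.7]
gripper_width: 0.0174
J [ 38.3   7.8 -21.7 -33.8 -47.9 -13.6] tcp [0.4245 0.331  0.1453] F [-0.5  0.7 -2.7]
[[-0.037 -0.997 -0.068]
 [ 0.497 -0.077  0.865]
 [-0.867 -0.002  0.498]]
tip [0.4254 0.3213 0.0226] in lock frame [-154.2  167.8   25.5] acc frame [-154.2  287.8   25.5] axis err deg [32.77  0.12] F slope [-2.   0.7 -1.9] M [-2.24 -0.02  0.01]
```

Lower the last 10 mm: (0.0087, −0.005).

```bash
python3 -m creep '[{"ax":0,"ay":0,"az":0,"tx":0.004,"ty":0,"tz":-0.0023,"fingers":0.0},{"ax":0,"ay":0,"az":0,"tx":0.0078,"ty":0,"tz":-0.0045,"fingers":0.0},{"ax":0,"ay":0,"az":0,"tx":0.0095,"ty":0,"tz":-0.0055,"fingers":0.0},{"ax":0,"ay":0,"az":0,"tx":0.0095,"ty":0,"tz":-0.0055,"fingers":0.0}]'; python3 go.py;python3 tipnow.py
```

```text
time_s: 20.75
tcp_pos: [0.4248, 0.3311, 0.1361]
eef_rot: [-0.5, 60.0, 93.9]
contact_force: [0.6, -0.4, -3.2]
gripper_width: 0.0177
J [ 38.1   8.5 -22.2 -34.5 -46.8 -12.4] tcp [0.4248 0.3311 0.1361] F [ 0.6 -0.4 -3.2]
[[-0.034 -0.997 -0.068]
 [ 0.499 -0.076  0.863]
 [-0.866 -0.005  0.5  ]]
tip [0.4261 0.3218 0.0134] in lock frame [-159.   168.3   17.5] acc frame [-159.   288.3   17.5] axis err deg [ 3.264e+01 -1.000e-02] F slope [-1.4 -0.4 -3. ] M [-2.22 -0.04 -0.05]
```

```bash
python3 -m creep '[{"ax":0,"ay":0,"az":0,"tx":0.0013,"ty":0,"tz":-0.0008,"fingers":0.0},{"ax":0,"ay":0,"az":0,"tx":0.0013,"ty":0,"tz":-0.0008,"fingers":0.0},{"ax":0,"ay":0,"az":0,"tx":0.0013,"ty":0,"tz":-0.0008,"fingers":0.06},{"ax":0,"ay":0,"az":0,"tx":0.0013,"ty":0,"tz":-0.0008,"fingers":0.06},{"ax":0,"ay":0,"az":0,"tx":0.0013,"ty":0,"tz":-0.0008,"fingers":0.06}]';python3 -m creep '[{"ax":0,"ay":0,"az":0,"tx":0.0,"ty":0,"tz":0,"fingers":0.06},{"ax":0,"ay":0,"az":0,"tx":0.0,"ty":0,"tz":0,"fingers":0.06}]'; python3 snap.py 15 side
```

```text
time_s: 21.25
tcp_pos: [0.4248, 0.3311, 0.1344]
eef_rot: [-0.5, 60.0, 93.9]
contact_force: [-0.0, 0.5, 0.2]
gripper_width: 0.0363
time_s: 21.45
tcp_pos: [0.4247, 0.331, 0.1341]
eef_rot: [-0.5, 60.0, 93.9]
contact_force: [-0.0, -0.3, -0.1]
gripper_width: 0.0522
side tcp px 201.2930940032898 277.9607260746356
crop origin 121 217
```

View pics/side15.png

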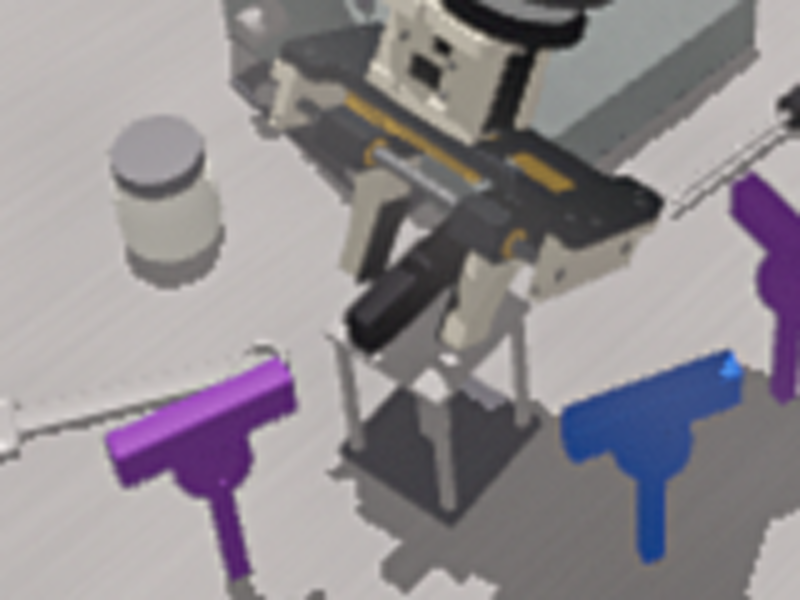

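Released and seated. Retract along the tool axis, then up.

```bash
python3 -m creep '[{"ax":0,"ay":0,"az":0,"tx":-0.02,"ty":0,"tz":0,"fingers":0.06},{"ax":0,"ay":0,"az":0,"tx":-0.05,"ty":0,"tz":0,"fingers":0.06},{"ax":0,"ay":0,"az":0,"tx":-0.085,"ty":0,"tz":0,"fingers":0.06},{"ax":0,"ay":0,"az":0,"tx":-0.13,"ty":0,"tz":0.05,"fingers":0.06},{"ax":0,"ay":0,"az":0,"tx":-0.14,"ty":0,"tz":0.07,"fingers":0.06}]'; python3 tgt.py stand 0 .2; python3 go.py .50 .0 .33 0 0 175
```

```text
time_s: 22.0
tcp_pos: [0.4255, 0.3211, 0.2933]
eef_rot: [-0.7, 60.0, 93.6]
contact_force: [0.2, 0.9, 0.7]
gripper_width: 0.0599
J [ 38.7  -1.2 -12.8 -27.3 -62.9 -25.1] tcp [0.4255 0.3211 0.2933] F [0.2 0.9 0.7] w 0.0599
stand t [-0.0241 -0.0001  0.0121] a [ 0.32 29.99  0.29]
target [0.4255 0.3195 0.3202]
J [ 38.7  -1.2 -12.8 -27.3 -62.9 -25.1] tcp [0.4255 0.3211 0.2933] F [0.2 0.9 0.7]
[[-0.032 -0.997 -0.067]
 [ 0.499 -0.074  0.864]
 [-0.866 -0.006  0.5  ]]
 t [-0.1943 -0.0509 -0.2639] a [ 9.11 29.96 -2.07]
```

```bash
python3 -m creep '[{"ax":8,"ay":29.9,"az":0,"tx":-0.194,"ty":-0.05,"tz":-0.264,"fingers":0.06},{"ax":8,"ay":29.9,"az":0,"tx":-0.194,"ty":-0.05,"tz":-0.264,"fingers":0.06},{"ax":8,"ay":29.9,"az":0,"tx":-0.194,"ty":-0.05,"tz":-0.264,"fingers":0.06},{"ax":8,"ay":29.9,"az":0,"tx":-0.194,"ty":-0.05,"tz":-0.264,"fingers":0.06},{"ax":8,"ay":29.9,"az":0,"tx":-0.194,"ty":-0.05,"tz":-0.264,"fingers":0.06}]';python3 go.py .42 -.35 .33 0 0 150
```

```text
time_s: 22.5
tcp_pos: [0.4811, 0.0795, 0.3175]
eef_rot: [100.1, 88.1, -173.0]
contact_force: [1.1, -0.0, -0.7]
gripper_width: 0.0605
J [ 31.9   1.  -11.8  -0.8 -79.  -34.8] tcp [0.4811 0.0795 0.3175] F [ 1.1 -0.  -0.7]
[[-0.033 -0.998  0.054]
 [-0.004  0.054  0.999]
 [-0.999  0.033 -0.006]]
 t [-0.0088  0.0381 -0.4322] a [26.89 -0.77 -1.77]
```

```bash
python3 -m creep '[{"ax":20,"ay":0,"az":-1.8,"tx":-0.01,"ty":0.02,"tz":-0.25,"fingers":0.06},{"ax":20,"ay":0,"az":-1.8,"tx":-0.01,"ty":0.02,"tz":-0.25,"fingers":0.06},{"ax":20,"ay":0,"az":-1.8,"tx":-0.01,"ty":0.02,"tz":-0.25,"fingers":0.06},{"ax":20,"ay":0,"az":-1.8,"tx":-0.01,"ty":0.02,"tz":-0.25,"fingers":0.06},{"ax":20,"ay":0,"az":-1.8,"tx":-0.01,"ty":0.02,"tz":-0.25,"fingers":0.06}]';python3 -m creep '[{"ax":0,"ay":0,"az":0,"tx":0,"ty":0.06,"tz":-0.2,"fingers":0.06},{"ax":0,"ay":0,"az":0,"tx":0,"ty":0.06,"tz":-0.2,"fingers":0.06},{"ax":0,"ay":0,"az":0,"tx":0,"ty":0.06,"tz":-0.2,"fingers":0.06},{"ax":0,"ay":0,"az":0,"tx":0,"ty":0.06,"tz":-0.2,"fingers":0.06}]'
python3 - <<'E'
from h import *
import pickle
for n in('side','top'):
    c=cap(n);pickle.dump(c,open(n+'16.pkl','wb'));cv2.imwrite(f'pics/{n}16.png',c['pixels'])
E
python3 rect.py 0 16
```

```text
time_s: 23.0
tcp_pos: [0.4463, -0.1696, 0.3293]
eef_rot: [-158.1, 89.6, -91.3]
contact_force: [1.3, 0.6, 0.3]
gripper_width: 0.0604
time_s: 23.4
tcp_pos: [0.317, -0.3222, 0.3303]
eef_rot: [-159.9, 89.6, -93.2]
contact_force: [0.4, -1.4, -0.7]
gripper_width: 0.0602
```

View pics/side16.png

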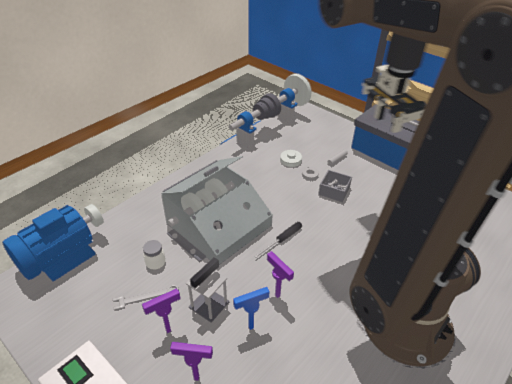

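View pics/top16.png

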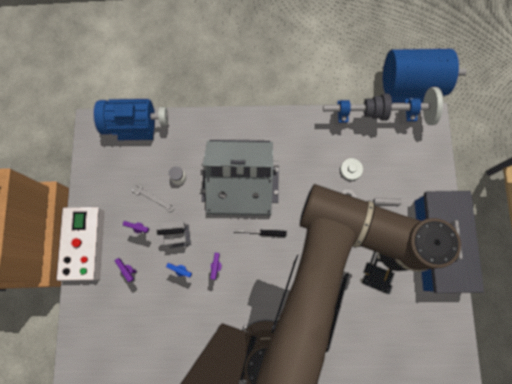

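View pics/rect_0_16.png

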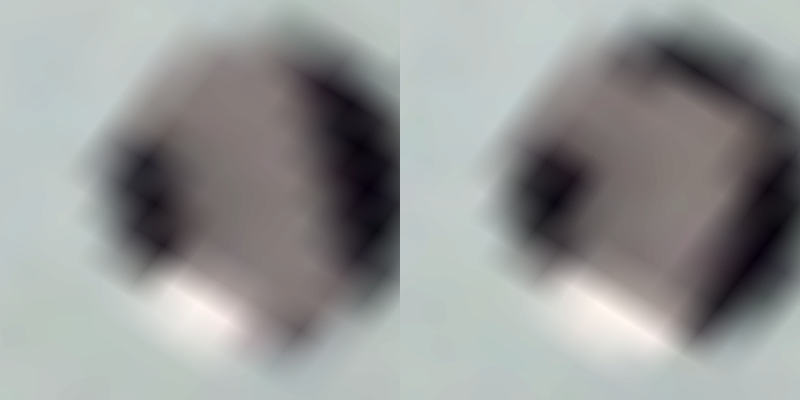

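```bash
python3 - <<'E'
import pickle
from h import *
for n,bx in(('side',{'screwdriver':(215,265,250,305),'spanner':(280,312,108,180),'pulley':(145,170,275,305),'ring':(162,182,300,320),'jar':(235,272,140,170),'shaft':(148,168,325,350),'lookalikes':(285,384,140,215),'lookalike2':(250,335,230,300)}),):
    A=pickle.load(open(n+'0.pkl','rb'))['pixels'].astype(int);B=pickle.load(open(n+'16.pkl','rb'))['pixels'].astype(int)
    for k,(a,b,c,d) in bx.items(): print(n,k,np.percentile(abs(A-B).sum(-1)[a:b,c:d],[50,95,99]))
c=pickle.load(open('side16.pkl','rb'));P=cloud(c)[155:185,180:245]; print('flap max z',np.percentile(P[...,2],[90,97]))
E
sed -i "s/'0'$/'0'/" m.py; python3 m3.py 16
```

```text
side screwdriver [ 6.  9. 11.]
side spanner [ 7. 10. 11.]
side pulley [ 7.  9. 11.]
side ring [ 7. 10. 11.]
side jar [ 7.  9. 11.]
side shaft [ 7. 10. 11.]
side lookalikes [ 6.   10.   23.76]
side lookalike2 [ 7. 10. 11.]
flap max z [0.20392221 0.21288069]
side 70 (203.89191436767578, 272.688268661499) [10.17420769 35.63944626] 45.75055694580078
side 80 (204.2943878173828, 272.5877380371094) [10.45409012 36.69897461] 46.97493362426758
side 90 (204.40079498291016, 272.50486946105957) [10.78292179 37.30788803] 47.016624450683594
top 70 (171.44130897521973, 231.65929985046387) [ 6.57067585 28.89164734] 83.6598129272461
top 80 (171.59531021118164, 232.51760292053223) [ 9.32137489 29.33799744] 81.65203857421875
top 90 (171.64104843139648, 232.61733150482178) [10.60707951 29.79006004] 80.27978515625
(array([0.42360786, 0.31884554, 0.14385906]), np.float64(0.005208025917049956))
(array([0.4211392 , 0.31840565, 0.14571491]), np.float64(0.006991355574478251))
(array([0.42080879, 0.31820588, 0.14612389]), np.float64(0.007153428969249176))
side [0.42296641 0.32112929 0.148     ]
top [0.417987   0.31579238 0.148     ]
```

The bystanders haven't changed, the flap edge is at about 0.21 m, and the key is back in its original place. Handing in.

```bash
python3 -c "
from plant import order
print(order.close_job())"
```

```text
the job is handed in; nothing more can be done
None
```

The job is done and handed in at about 23.5 s. I unlocked the lock, tripped the catch so the flap sprang open, and hung the key back in its stand.

**What I did:** My first grip on the key could not reach the lock because joint 3 hit its limit. I put the key back, gripped it again with the tool leaning 30°, and inserted it about 14 mm into the socket. I turned it anticlockwise to about 92°, which is past the 1.2 rad stop plus the key's free play. I then pushed the tip about 10 mm onto the hidden catch. I released the key in its stand and moved the arm clear.

**Last checks:**
- **Flap:** open, with its front edge at about 0.21 m.
- **Key:** upright in its stand, within about 2 mm of where it started.
- **Other things on the table:** unchanged in the side view from before to after, including the look-alike keys.
- **Lock:** I could not confirm the angle exactly. The rectified picture reads roughly 64–70°, with about 8° of uncertainty, against 69° for fully unlocked. That it reached the stop is inferred from how far the key turned. The moment readings did not clearly show the stop. The flap opening does show the lock was past about 0.9 rad.

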